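# Put the filings pan under the dust hood

## Task

Put the filings pan under the clear dust hood: by its orange handle tip the hood back on its rear edge until it leans by itself against the bumper of the drawer cabinet, and let go. Take the pan by its wooden handle and slide it, open edge first, squarely under the raised front as far as the hood's rear edge, then gently tip the hood down again, without dropping it, so that it stands level on the pan, between the side rims, in the place where it stood. Leave the other things on the bench alone.

Things in the scene. Friction and masses are not known exactly. Their poses are not given: they have to be found in the camera images.
- hood: Dust hood of clear 4 mm sheet, greenish edges, black foot edging, no floor; 150 mm deep (x), 200 mm wide (y), 200 mm tall without handle, about 0.75 kg. Origin: centre of its underside; z up; front at -x, upright back panel at x = +75 mm. The front is upright for 70 mm, then slopes back to the 70 mm deep top, with two 80 mm hand holes.
- hood_bar (a point): Middle of the orange handle on the hood's top: a round bar 14 mm thick, 120 mm long along the hood's y axis, on a post at each end; in the hood's frame at x = +40 mm, y = 0, z = 240 mm; 33 mm clear between bar and top. Axes as the hood's.
- hood_edge (a point): Middle of the hood's rear bottom edge, on which it pivots; in the hood's frame at x = +75 mm, y = 0, z = 0. Axes as the hood's. Tipped back about 27 degrees the hood balances on this edge; beyond that it falls back by itself and rests on the bumper at 41 to 44 degrees, its front bottom edge then about 100 mm above the bench.
- pan: Bare steel-sheet filings pan, 0.35 kg, flat on the bench: floor 165 mm long (x), 236 mm wide (y), 4 mm thick; side rims 3 mm thick, 12 mm high (230 mm clear between); front wall 20 mm high at x = -80 to -83 mm with a handle beyond it; the edge at x = +85 mm is open and flat. Origin: underside, 85 mm from the open edge; +x points from handle to open edge.
- pan_handle (a point): Centre of the pan's wooden handle: a bar 72 mm long along the pan's x, 18 mm wide (y), 28 mm high (6 to 34 mm above the bench); in the pan's frame at x = -120 mm, y = 0, z = 20 mm. Axes as the pan's.
- pan_lip (a point): Middle of the pan's open edge, in the pan's frame at x = +85 mm, y = 0, z = 2 mm. Axes as the pan's.
- cab: Grey drawer cabinet fixed on the bench behind the hood, 150 mm (x) by 240 mm (y), 125 mm tall. Origin: centre of its underside. Its -x side faces the hood's back. The hood's axes are roughly parallel to the cabinet's, its front turned away from the cabinet.
- bumper (a point): Middle of the axis of the black rubber bumper on the cabinet's upper edge facing the hood: a bar 16 mm thick along y; in the cabinet's frame at x = -77 mm, z = 120 mm. The standing hood's rear edge is 115 to 123 mm in front of this axis. Axes as the cabinet's.
- bur_block: Bystander: wooden block with burs, 100 x 60 x 45 mm. Origin: centre of its underside.
- jar: Bystander: glass jar with steel cap, 68 mm across, 85 mm tall. Origin: centre of its underside.
- bench_block: Bystander: steel block, 80 x 80 x 20 mm. Origin: centre of its underside.
- hammer: Bystander: hammer, 220 mm long, lying along its x. Origin at its middle, on the bench.
- compound_bar: Bystander: green polishing bar in a paper sleeve, 110 x 45 x 35 mm. Origin: centre of its underside.
- pliers: Bystander: pliers with blue grips, 160 mm long along its x. Origin near its middle, on the bench.
Mind the look-alikes: they are no part of the job. Leave any red look-alike of the hood alone.

How it is judged (in metres and radians):
On the way, in this order (a step that is already met when the one before it is completed fails the run):
1. the hood leans back by itself against the cabinet's bumper, released by the fingers (angle between hood's own z axis and vertical above 0.52 rad and contact force between hood and cab above 0.2 N and contact force between the fingers and hood below 0.1 N and angular speed of hood below 0.1 rad/s), for 0.3 s.
2. the pan lies flat under the still leaning hood, its open edge within 30 mm of the hood's rear edge (angle between hood's own z axis and vertical above 0.52 rad and x of pan_lip in the frame of hood above 0.045 m and angle between pan's own z axis and vertical below 0.05 rad and height (world z) of pan_lip below 0.01 m), for 0.2 s.
At the end, for the whole second after the job is handed in: The hood stands level (within 1.3 degrees) on the pan, between its side rims, turned no more than 8 degrees against it, the pan's open edge within 30 mm of the hood's rear edge, the hood within 50 mm of where it stood at first; both released and at rest (angle between hood's own z axis and vertical below 0.022 rad and contact force between hood and pan above 3 N and height (world z) of hood between 0.0025 and 0.007 m and x of pan_lip in the frame of hood between 0.045 and 0.09 m and angle between the x axis of pan and the x axis of hood, either way round below 0.14 rad and angle between pan's own z axis and vertical below 0.02 rad and distance of hood from where it was at the start of the episode below 0.05 m and linear speed of each of hood, pan below 0.01 m/s); the robot touches nothing.
It fails at once if the hood is dropped or swung (turning faster than 2.2 rad/s) (angular speed of hood above 2.2 rad/s).
It fails at once if a bystander is moved by more than 25 mm (distance of any of bur_block, jar, bench_block, hammer, compound_bar, pliers from where it was at the start of the episode above 0.025 m).
It also fails if it takes over 70 s, if anything falls off the work surface, if the arm or the gripper's body presses on something with over 40 N, if the wrist force passes 120 N, or if a joint passes its speed limit or range.

## Robot

A 6-joint arm with a two-finger parallel gripper is mounted at the origin on the work surface. World frame = base frame: x ahead of the robot, y to its left, z up, the work surface at z = 0. Lengths are in m, angles in degrees, forces in N, time in s.
With the tool pointing down it reaches from about 0.25 to 0.725 m from the base axis. Payload 9.7 kg.
Tool frame: the origin (TCP) lies at the very end of the fingers, on their centre line; the grasp point (between the pads) lies 19 mm behind it; x points along the fingers, z is the direction in which the jaws open and shut, and the axes are right-handed (so a half turn about x gives the same grasp; the last joint's range is limited). The gripper opens to 85 mm and grips with 20 to 120 N. Pads are 22 mm wide; open, the fingers measure 114 mm over their backs; the gripper's body (76 mm by 85 mm) begins 54 mm behind the grasp point. The pads swing forward as they close: fully open they stand 13 mm farther back than shut.
Start: joints at [73.912, 4.979, 10.078, 95.1, 0, 90], TCP at [0.152, 0.528, 0.231] pointing down, gripper open.
Joint ranges: [-179.16, 179.16], [-48.56, 103.87], [-65.8, 70.77], [-126.05, 130.52], [-82.76, 87.17], [-180, 180]. Speed limits (degrees/s): [127.2, 127.2, 147.25, 180, 180, 180].

## Interface

Orientations are given as [roll, pitch, yaw] about the fixed x, y, z axes, in that order (R = Rz(yaw) Ry(pitch) Rx(roll)).
In Python, from workcell import sensors, vision, job_done gives the robot as it stands.
- The arm moves only by the tool carry_out, never from a script. Its argument "increments" is a list of rows, each a list of 7 numbers: the turn, a rotation vector about the tool's x, y, z in degrees, then the shift along the tool's x, y, z in mm, then the opening in per cent of the stroke, from 0 (shut) to 100 (fully open). A call has 1 to 12 rows; each row shifts and turns the commanded pose from where the row before left it, along the tool's axes as they then stand; what a row does not reach is not made up. A row lasts 1/8 s, in which the tool goes at most 62.5 mm and 10.7 degrees, less where a joint would pass 70% of its speed; a pose out of reach is approached as far as the arm can. A call is refused whole if a number of a shift passes 62.5 or a number of a turn 10.7, either way. A call with a gripper value outside its range is refused whole. The fingers move at their own pace and stop on an object; "squeeze" is the grip in N (left out, the last holds). Time passes only in rows, so rows that do not move let the fingers close. It gives the time, the measured TCP pose, the force and the opening at its end, in the units of the state.
- sensors.get_obs(): the state, without advancing time (a new reading comes with each control period).
- vision.camera(name): name is "scene" or "top"; returns the picture (384x512x3 uint8, red, green, blue); there is no depth.
- vision.calibration(name): a dict with "camera_matrix" (3x3 intrinsics, pixels), "extrinsics" (4x4, takes a point from world to camera coordinates). Camera axes: x right, y up, looking along -z (the intrinsics and any distortion apply to the point x, -y, -z); pixel columns grow to the right and rows downward; lengths in m; the calibration is good to about 2 mm. A picture is of the moment at which its call begins. calibration takes no time and is no camera call.
- job_done(): hands the job in, once; it reports no verdict.
The state is a dict: "time": time; "q": joint angles; "qd": joint speeds; "joint_efforts": joint torques, N m; "ee_pos": TCP position; "tcp_rot": TCP orientation; "wrist_force": force on the tool from outside, world axes, zero at the start; "torque": the same for the moment, N m; "opening": finger opening in m.
Only numpy, scipy, OpenCV 4.12 (cv2) and the standard library are available. Lean on these libraries where they do the work, as an engineer would, in place of code of your own. Each camera call takes 0.05 s, during which the arm holds its last target.

## Working session

There is one attempt and no reset: what is moved stays moved. The work goes in short steps, Python scripts to look and compute and a tool call to move; the robot and the scene stay as the last step left them, time stands still between calls to the robot, and variables do not carry over. Pictures are saved under pics/ and viewed, and the job is handed in when it is done.

Besides the shell and the picture viewer there is one more tool, called after "Emit:" by a JSON object that holds its "op" and its "data", one argument or row to a line. carry_out: Moves the arm, as the interface text tells. Its arguments: {"type":"object","properties":{"increments":{"type":"array"},"squeeze":{"type":"number"}},"required":["increments"]}

```bash
ls; mkdir -p pics
python3 - <<'E'
from workcell import sensors, vision
import cv2
print(sensors.get_obs())
for n in ("scene","top"):
    im=vision.camera(n); cv2.imwrite(f"pics/{n}0.png",cv2.cvtColor(im,cv2.COLOR_RGB2BGR))
    print(n,vision.calibration(n))
E
```

```text
pics
{'time': 0.0, 'q': array([ 7.39132227e+01,  5.00876887e+00,  1.00331018e+01,  9.50996998e+01,
       -9.12694826e-04,  9.00002004e+01]), 'qd': array([ 0.06032251, -0.003115  ,  0.02353725,  0.02457595, -0.01231006,
        0.01437718]), 'joint_efforts': array([-6.31547809e-04, -5.20387208e+01,  4.64806437e+01,  1.63755985e-02,
       -9.89875753e-05,  2.22213987e-05]), 'ee_pos': array([0.15233853, 0.52823036, 0.23059333]), 'tcp_rot': array([-179.30598064,   89.92462759, -105.39295767]), 'wrist_force': array([-0.53269788, -0.31963423, -0.00928298]), 'torque': array([ 0.05871798,  0.01447828, -0.02169726]), 'opening': 0.08547383215004702}
scene {'camera_matrix': array([[399.9675723 ,   0.        , 257.25546117],
       [  0.        , 399.9675723 , 187.5919111 ],
       [  0.        ,   0.        ,   1.        ]]), 'extrinsics': array([[ 0.81643594,  0.57734588,  0.01020231, -0.41059842],
       [-0.32601656,  0.44629952,  0.83338463,  0.05636698],
       [ 0.4765979 , -0.68373128,  0.55259929, -1.57921196],
       [ 0.        ,  0.        ,  0.        ,  1.        ]])}
top {'camera_matrix': array([[458.47921485,   0.        , 250.21872204],
       [  0.        , 458.47921485, 198.6927279 ],
       [  0.        ,   0.        ,   1.        ]]), 'extrinsics': array([[ 0.00702011, -0.99990369, -0.01197237, -0.05533909],
       [ 0.99081891,  0.00533882,  0.13509025, -0.53035358],
       [-0.13501332, -0.0128108 ,  0.99076096, -1.58398308],
       [ 0.        ,  0.        ,  0.        ,  1.        ]])}
```

View pics/scene0.png

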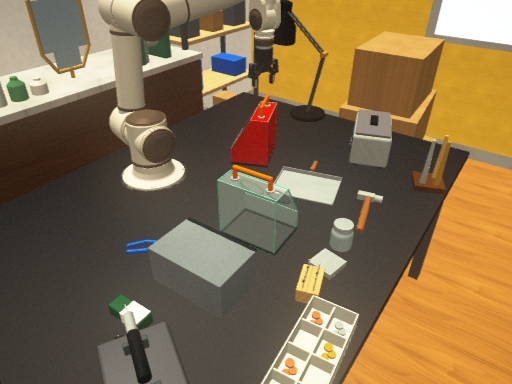

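View pics/top0.png

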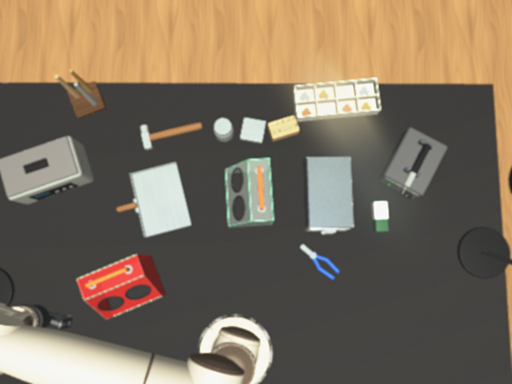

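The scene picture shows the clear hood with orange handle at (252,178), the pan at (308,186) with its handle at (314,166), the cabinet at (200,262) and a red look-alike hood at (258,132). In the top picture the hood is at (250,192), the pan at (160,200) with its handle at (127,207), the cabinet at (330,195) and the red look-alike at (120,285).

Candidates:
- **Hood:** clear one at top (250,192), red one at (120,285), grey toaster-like box at (45,170). I choose the clear one.
- **Pan:** steel sheet at (160,200), white parts tray at (338,98). I choose the steel sheet with the wooden handle.

```bash
cat > h.py <<'E'
import numpy as np, cv2
from workcell import sensors, vision
from scipy.optimize import least_squares
def save(n,name,box=None,s=1):
    im=cv2.cvtColor(vision.camera(n),cv2.COLOR_RGB2BGR)
    cv2.imwrite(f"pics/{name}_full.png",im)
    crop(f"pics/{name}_full.png",name,box,s)
def crop(src,name,box,s):
    im=cv2.imread(src)
    x0,y0,x1,y1=box
    c=cv2.resize(im[y0:y1,x0:x1],None,fx=s,fy=s,interpolation=cv2.INTER_CUBIC)
    for x in range((x0+9)//10*10,x1,10):
        cv2.line(c,((x-x0)*s,0),((x-x0)*s,4 if x%20 else 8),(0,255,255),1)
        if x%20==0: cv2.putText(c,str(x),((x-x0)*s,18),0,.35,(0,255,255),1)
    for y in range((y0+9)//10*10,y1,10):
        cv2.line(c,(0,(y-y0)*s),(4 if y%20 else 8,(y-y0)*s),(0,255,255),1)
        if y%20==0: cv2.putText(c,str(y),(10,(y-y0)*s+4),0,.35,(0,255,255),1)
    cv2.imwrite(f"pics/{name}.png",c)
C={n:vision.calibration(n) for n in("scene","top")}
def proj(n,P):
    P=np.atleast_2d(P); E=C[n]["extrinsics"];K=C[n]["camera_matrix"]
    c=P@E[:3,:3].T+E[:3,3]; c=c*[1,-1,-1]; p=c@K.T
    return p[:,:2]/p[:,2:]
def tri(ps,pt):
    f=lambda X:np.r_[proj("scene",X)[0]-ps,proj("top",X)[0]-pt]
    r=least_squares(f,[.4,0,.1]); return r.x,np.abs(r.fun).max()
def onz(n,p,z):
    f=lambda X:proj(n,[X[0],X[1],z])[0]-p
    return least_squares(f,[.4,0]).x
E
python3 - <<'E'
from h import *
crop("pics/top0.png","c1",(110,140,290,250),4)
crop("pics/scene0.png","c2",(205,150,355,260),5)
E
```

```text
(no output)
```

View pics/c1.png

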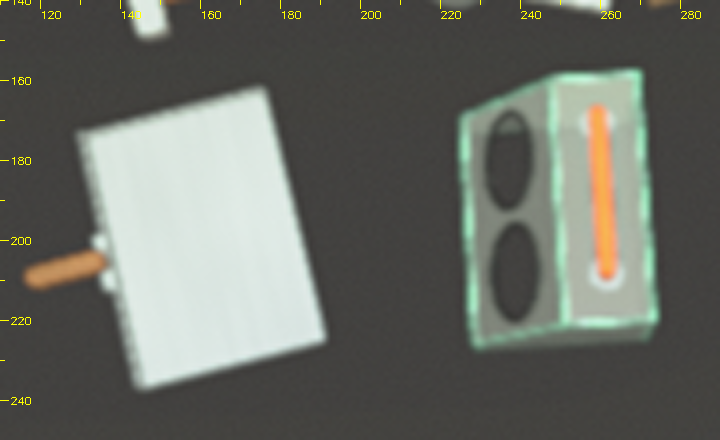

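View pics/c2.png

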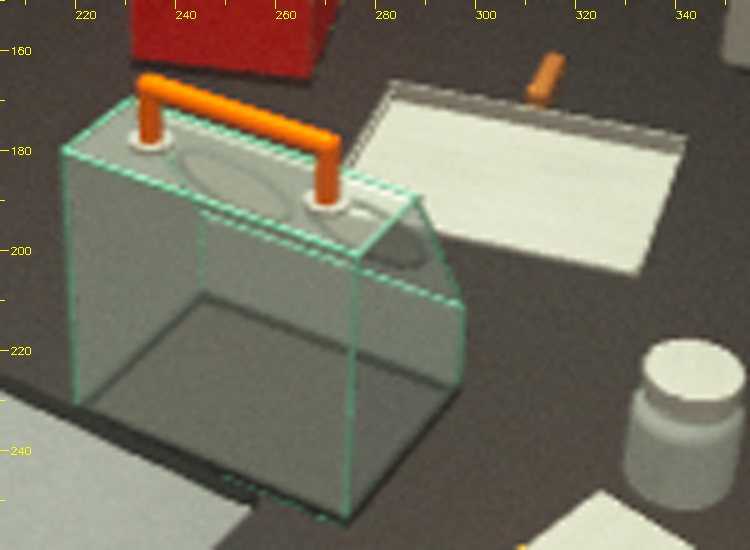

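Run:
```python
from h import *
crop("pics/top0.png","c3",(290,140,370,250),5)
crop("pics/scene0.png","c4",(140,210,270,320),5)
```

```text
(no output)
```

View pics/c3.png

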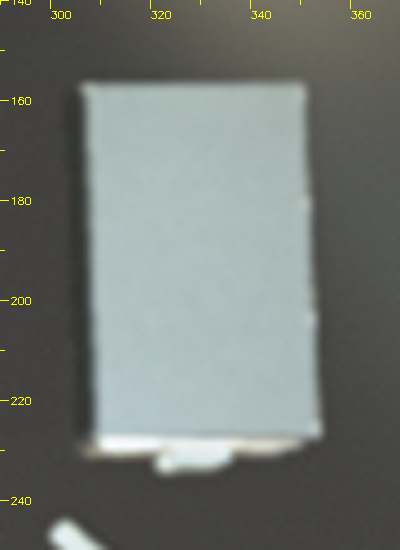

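View pics/c4.png

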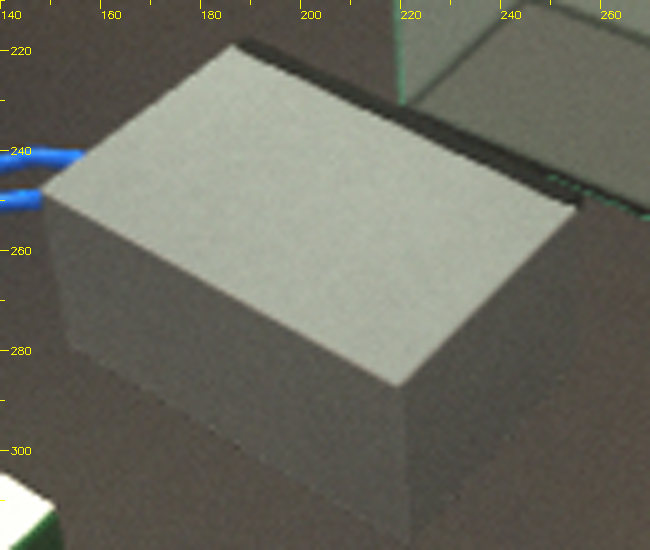

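```bash
cat >> h.py <<'E'
def fit(obs,x0):
    # obs: list (cam, body pt mm, px); pose x,y,z,yaw
    def T(q,P):
        c,s=np.cos(q[3]),np.sin(q[3]); P=np.array(P)/1000.
        return np.array([q[0]+c*P[0]-s*P[1],q[1]+s*P[0]+c*P[1],q[2]+P[2]])
    f=lambda q:np.concatenate([proj(n,T(q,P))[0]-p for n,P,p in obs])
    r=least_squares(f,x0,loss='soft_l1')
    print(np.round(r.x[:3],4),"yaw",round(np.degrees(r.x[3]),2)); print(np.round(f(r.x).reshape(-1,2),1).tolist())
    return r.x
E
python3 - <<'E'
from h import *
o=[("top",(75,100,200),(270,158)),("top",(75,-100,200),(273.7,220)),("top",(5,100,200),(248.2,159.5)),("top",(5,-100,200),(251.2,221.2)),("top",(-75,100,70),(225.7,169)),("top",(-75,-100,70),(229.2,226.7)),
("scene",(75,-100,200),(218,180)),("scene",(75,100,200),(276.6,201)),("scene",(5,100,200),(288.6,189.6)),("scene",(5,-100,200),(231.4,169.4)),("scene",(-75,100,70),(297.6,210.6)),("scene",(75,100,0),(274.4,254)),("scene",(75,-100,0),(220.4,230.4)),("scene",(-75,100,0),(297,228))]
fit(o,[.5,0,0,-np.pi/2])
print("bar",tri((269.5,178),(258,167)),tri((233.5,166.5),(260.8,208.5)))
o=[("top",(-83,118,20),(130.5,173)),("top",(85,118,4),(175.8,162)),("top",(85,-118,4),(191.5,225.5)),("top",(-83,-118,20),(145,237)),("scene",(85,118,4),(332.4,204.8)),("scene",(-83,118,20),(342.2,177.6)),("scene",(-83,-118,20),(283.4,166.4))]
fit(o,[.45,.2,0,-np.pi/2])
print("handle end",tri((315.5,162),(117.5,209.3)))
E
```

```text
[ 0.5377 -0.0451  0.0013] yaw -85.97
[[-1.2, -0.8], [-0.5, -0.8], [-1.2, -0.9], [-0.2, -0.5], [-0.9, -0.7], [-1.1, -1.2], [-1.8, -0.3], [-0.5, -0.2], [-0.5, -1.0], [-1.6, -0.1], [0.0, 0.4], [-0.7, 1.4], [-1.2, 2.1], [-0.8, 0.2]]
bar (array([ 0.60008426, -0.07972224,  0.24196422]), np.float64(0.7040525228204615)) (array([ 0.47429614, -0.08621598,  0.23743137]), np.float64(0.5656822839640654))
[ 0.533   0.2722 -0.0022] yaw -74.96
[[-0.5, -0.3], [0.2, 0.0], [-0.3, -1.1], [-0.5, -0.9], [-0.6, 0.3], [-1.1, 0.0], [-1.2, -0.1]]
handle end (array([0.49241235, 0.42090967, 0.02363921]), np.float64(0.27781201377808884))
```

```bash
cat > m.py <<'E'
from h import *
B=.4
def go(o,x0): return fit([(n,P,(p[0]-B,p[1]-B)) for n,P,p in o],x0)
o=[("top",(75,100,200),(270,158)),("top",(75,-100,200),(273.7,220)),("top",(5,100,200),(248.2,159.5)),("top",(5,-100,200),(251.2,221.2)),("top",(-75,100,70),(225.7,169)),("top",(-75,-100,70),(229.2,226.7)),
("scene",(75,-100,200),(218,180)),("scene",(75,100,200),(276.6,201)),("scene",(5,100,200),(288.6,189.6)),("scene",(5,-100,200),(231.4,169.4)),("scene",(-75,100,70),(297.6,210.6)),("scene",(75,100,0),(274.4,254)),("scene",(75,-100,0),(220.4,230.4)),("scene",(-75,100,0),(297,228))]
h=go(o,[.5,0,0,-np.pi/2])
b1=tri((269.1,177.6),(257.6,166.6))[0];b2=tri((233.1,166.1),(260.4,208.1))[0]
print("bar",b1,b2,(b1+b2)/2,np.degrees(np.arctan2((b1-b2)[1],(b1-b2)[0]))-90)
o=[("top",(-83,118,20),(130.5,173)),("top",(85,118,4),(175.8,162)),("top",(85,-118,4),(191.5,225.5)),("top",(-83,-118,20),(145,237)),("scene",(85,118,4),(332.4,204.8)),("scene",(-83,118,20),(342.2,177.6)),("scene",(-83,-118,20),(283.4,166.4))]
p=go(o,[.45,.2,0,-np.pi/2])
print("handle end",tri((315.1,161.6),(117.1,208.9)))
o=[("top",(-75,120,125),(306.6,156.8)),("top",(-75,-120,125),(309.4,227.2)),("top",(75,120,125),(350.6,157)),("top",(75,-120,125),(353.8,227)),("scene",(-75,-120,125),(186.6,219.2)),("scene",(-75,120,125),(255.4,251.6)),("scene",(75,120,125),(219.6,287.4)),("scene",(75,-120,125),(148.4,247.6))]
c=go(o,[.5,-.2,0,-np.pi/2])
def T(q,x,y=0):
    cc,s=np.cos(q[3]),np.sin(q[3]); return np.array([q[0]+cc*x-s*y,q[1]+s*x+cc*y])
print("bar fit",T(h,.04),"edge",T(h,.075),"bumper",T(c,-.077),"handle",T(p,-.12),"lip",T(p,.085))
for nm,px in dict(jarbase=(223,138),hammer_head=(146,147),hammer_tip=(200,129),block=(252,142),bur=(285,138),redcorner=(136,255),pl=(302,246)).items(): print(nm,onz("top",px,0.01))
from scipy.spatial.transform import Rotation as R
ob=sensors.get_obs(); print(R.from_euler('xyz',ob['tcp_rot'],degrees=True).as_matrix().round(3))
E
python3 m.py
```

```text
[ 0.5376 -0.0448  0.0027] yaw -86.14
[[-0.7, -0.4], [-0.3, -0.3], [-0.8, -0.6], [0.0, -0.1], [-0.5, -0.4], [-0.9, -0.9], [-1.4, -0.4], [-0.2, -0.3], [-0.2, -1.0], [-1.1, -0.2], [0.5, 0.4], [-0.4, 1.4], [-0.9, 2.0], [-0.4, 0.3]]
bar [ 0.59988614 -0.07938146  0.24323418] [ 0.47427107 -0.08593004  0.23881436] [ 0.53707861 -0.08265575  0.24102427] -87.01575074835031
[ 5.331e-01  2.727e-01 -4.000e-04] yaw -75.03
[[-0.3, -0.0], [0.4, 0.3], [-0.2, -0.7], [-0.4, -0.6], [-0.0, 0.2], [-0.6, -0.0], [-0.6, -0.2]]
handle end (array([0.4923908 , 0.42088076, 0.02591739]), np.float64(0.16490279648502337))
[ 0.5462 -0.3167 -0.0008] yaw -88.9
[[-0.5, -0.3], [-1.2, 0.3], [0.0, -1.2], [-0.2, -0.1], [-0.2, -0.6], [0.4, -0.1], [-0.4, 0.6], [-1.6, 0.3]]
bar fit [ 0.54023999 -0.08475922] edge [ 0.54259361 -0.11967999] bumper [ 0.54470841 -0.23968354] handle [0.50208619 0.38863673] lip [0.55504045 0.19059419]
jarbase [0.75769478 0.04942464]
hammer_head [0.72282904 0.33060335]
hammer_tip [0.79132536 0.13441403]
block [ 0.74308433 -0.05675028]
bur [ 0.75854317 -0.17716091]
redcorner [0.33080927 0.35128717]
pl [ 0.36641581 -0.23593348]
[[-0.    -0.961  0.277]
 [-0.001  0.277  0.961]
 [-1.     0.    -0.001]]
```

Emit:
{"op": "carry_out", "data": {
  "increments": [
    [0, 0, 0, -60, 0, 0, 100],
    [0, 0, 0, -60, 0, 0, 100],
    [0, 0, 0, 0, -45, -40, 100],
    [0, 0, 0, 0, -45, -40, 100],
    [0, 0, 0, 0, -45, -40, 100],
    [0, 0, 0, 0, -45, -40, 100],
    [0, 0, 0, 0, -45, -40, 100],
    [0, 0, 0, 0, -45, -40, 100],
    [-2, 0, 0, 0, -45, -40, 100]
  ]
}}

```text
time: 1.23
ee_pos: [0.3781, 0.1703, 0.3512]
tcp_rot: [-48.1, 90.0, 27.9]
wrist_force: [0.1, 1.2, 0.1]
opening: 0.0852
```

```bash
cat >> h.py <<'E'
from scipy.spatial.transform import Rotation as R
def pose():
    ob=sensors.get_obs(); return ob,np.array(ob['ee_pos']),R.from_euler('xyz',ob['tcp_rot'],degrees=True)
def rel(pt,axx,axz):
    """shift and rotvec in tool frame to target position pt with tool x axis axx, jaws axz"""
    ob,p,r=pose(); x=np.array(axx,float);x/=np.linalg.norm(x); z=np.array(axz,float); z-=z@x*x; z/=np.linalg.norm(z)
    out=[]
    for s in(1,-1):
        M=R.from_matrix(np.c_[x,np.cross(s*z,x),s*z])
        out.append((r.inv()*M).as_rotvec(degrees=True).round(2))
    print("t",ob['time'],"p",p.round(4),"q",np.round(ob['q'],1),"F",np.round(ob['wrist_force'],1),"open",round(ob['opening'],4))
    print("shift mm",(r.inv().apply(np.array(pt)-p)*1000).round(1),"turn",out[0],"or",out[1]); print(r.as_matrix().round(3).tolist())
E
python3 -c "
from h import *
a=np.radians(93.5); rel([.5385,-.0837,.30],[0,0,-1],[np.cos(a),np.sin(a),0])"
```

```text
t 1.225 p [0.3781 0.1703 0.3512] q [ 24.2  -8.7  10.6 109.2   0.   38.3] F [0.1 1.2 0.1] open 0.0852
shift mm [  51.2 -217.2 -207.5] turn [-1.754e+01  0.000e+00  1.000e-02] or [ 1.6246e+02  1.0000e-02 -1.0000e-02]
[[0.0, -0.97, 0.243], [0.0, 0.243, 0.97], [-1.0, -0.0, 0.0]]
```

Emit:
{"op": "carry_out", "data": {
  "increments": [
    [0, 0, 0, 0, -40, -40, 100],
    [0, 0, 0, 0, -40, -40, 100],
    [0, 0, 0, 0, -40, -40, 100],
    [0, 0, 0, 0, -40, -40, 100],
    [0, 0, 0, 0, -30, -25, 100],
    [-9, 0, 0, 0, -10, -8, 100],
    [-8.6, 0, 0, 20, -5, -4, 100],
    [0, 0, 0, 20, 0, 0, 100],
    [0, 0, 0, 0, 0, 0, 100]
  ]
}}

```text
time: 2.35
ee_pos: [0.5286, -0.0682, 0.3097]
tcp_rot: [79.1, 89.8, 172.6]
wrist_force: [-0.1, 0.5, 1.0]
opening: 0.0857
```

```bash
python3 -c "
from h import *
a=np.radians(93.5); rel([.5385,-.0837,.2215],[0,0,-1],[np.cos(a),np.sin(a),0])
save('scene','s1',(200,80,350,260),4); save('top','t1',(190,120,310,250),6)"
```

```text
t 2.35 p [ 0.5286 -0.0682  0.3097] q [ -7.4   5.4  19.5 104.2   0.  -10.8] F [-0.1  0.5  1. ] open 0.0857
shift mm [ 88.2  -9.2 -16.1] turn [-0.01  0.03 -0.18] or [ 1.7999e+02 -2.8000e-01 -5.0000e-02]
[[-0.003, -0.998, -0.061], [0.0, -0.061, 0.998], [-1.0, 0.003, 0.001]]
```

View pics/s1.png

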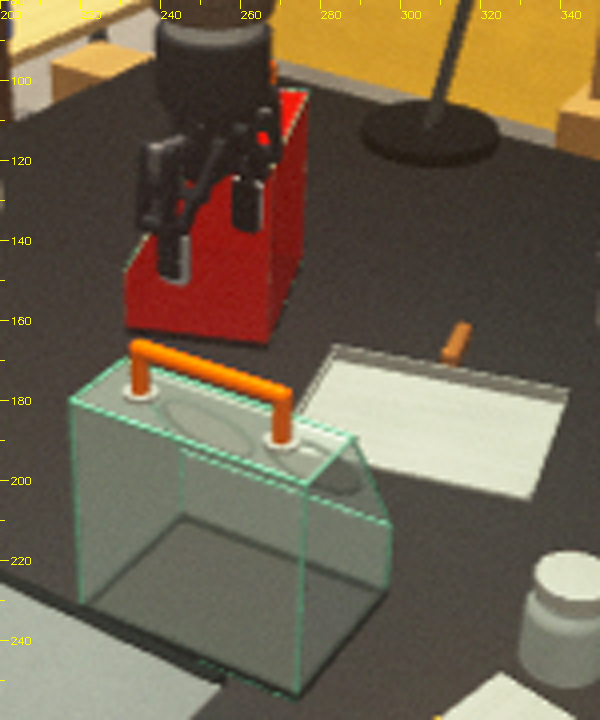

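View pics/t1.png

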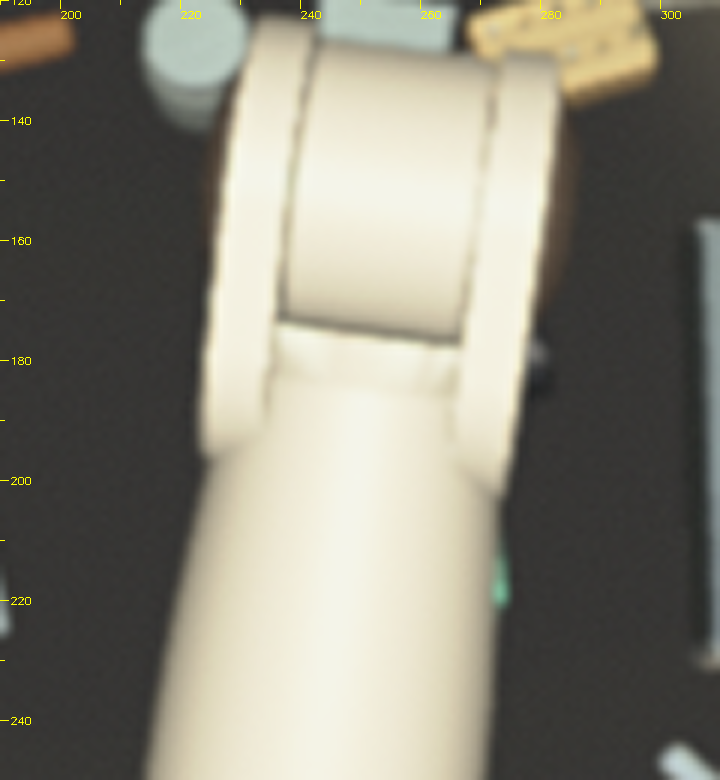

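The fingers (scene (243,146) and (262,132)) are above the clear, green-edged hood, whose bar runs from (233,166) to (269,178). So the choice is confirmed. The top view is hidden by the arm. Next I centre over the bar and go down.

Emit:
{"op": "carry_out", "data": {
  "increments": [
    [0, 0, 0, 0, -9, -16, 100],
    [0, 0, 0, 20, 0, 0, 100],
    [0, 0, 0, 25, 0, 0, 100],
    [0, 0, 0, 25, 0, 0, 100],
    [0, 0, 0, 18, 0, 0, 100],
    [0, 0, 0, 0, 0, 0, 100],
    [0, 0, 0, 0, 0, 0, 100]
  ],
  "squeeze": 25
}}

```text
time: 3.32
ee_pos: [0.5396, -0.084, 0.2245]
tcp_rot: [-106.9, 89.9, -13.4]
wrist_force: [0.6, -0.7, 1.1]
opening: 0.0857
```

```bash
python3 -c "
from h import *
a=np.radians(93.5); rel([.5385,-.0837,.2215],[0,0,-1],[np.cos(a),np.sin(a),0])
save('scene','s2',(200,80,320,220),5)"
```

```text
t 3.325 p [ 0.5396 -0.084   0.2245] q [ -8.8   4.2   8.5  94.2  -0.  -12.3] F [ 0.6 -0.7  1.1] open 0.0857
shift mm [3.  1.1 0.4] turn [-0.   -0.02  0.07] or [1.8e+02 1.2e-01 4.0e-02]
[[0.001, -0.998, -0.061], [-0.0, -0.061, 0.998], [-1.0, -0.001, -0.0]]
```

View pics/s2.png

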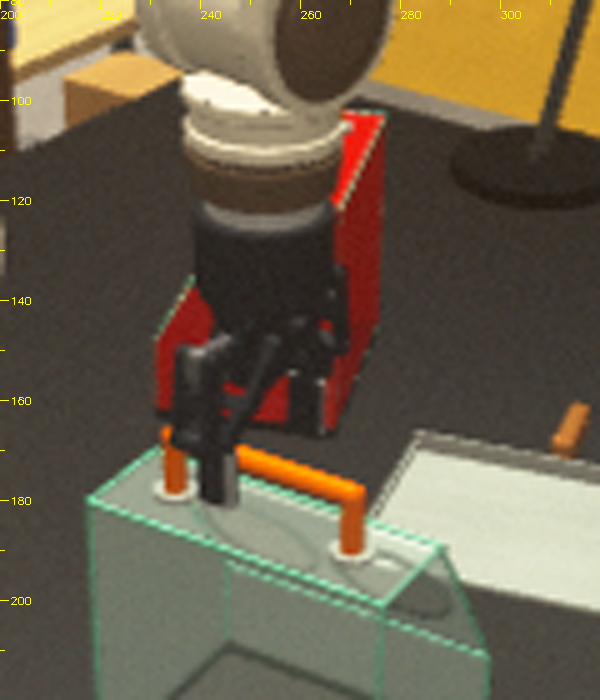

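The near finger (241,180) is on the cabinet side of the bar and the far finger (308,165) is behind it, so the bar is straddled. Closing.

Emit:
{"op": "carry_out", "data": {
  "increments": [
    [0, 0, 0, 3, 0, 0, 60],
    [0, 0, 0, 0, 0, 0, 30],
    [0, 0, 0, 0, 0, 0, 10],
    [0, 0, 0, 0, 0, 0, 0],
    [0, 0, 0, 0, 0, 0, 0],
    [0, 0, 0, 0, 0, 0, 0],
    [0, 0, 0, 0, 0, 0, 0]
  ],
  "squeeze": 25
}}

```text
time: 4.25
ee_pos: [0.5391, -0.0838, 0.2204]
tcp_rot: [-154.5, 90.0, -61.0]
wrist_force: [-0.0, -3.0, 1.8]
opening: 0.0129
```

```bash
python3 -c "
from h import *
a=np.radians(93.5); rel([.5385,-.0837,.2215],[0,0,-1],[np.cos(a),np.sin(a),0])
save('scene','s3',(200,80,320,220),5)"
```

```text
t 4.25 p [ 0.5391 -0.0838  0.2204] q [ -8.8   4.1   8.   93.8  -0.  -12.3] F [-0.  -3.   1.8] open 0.0129
shift mm [-1.1  0.6  0.1] turn [ 0.   -0.02  0.01] or [-1.8e+02 -2.0e-02 -3.0e-02]
[[0.0, -0.998, -0.061], [-0.0, -0.061, 0.998], [-1.0, -0.0, -0.0]]
```

View pics/s3.png

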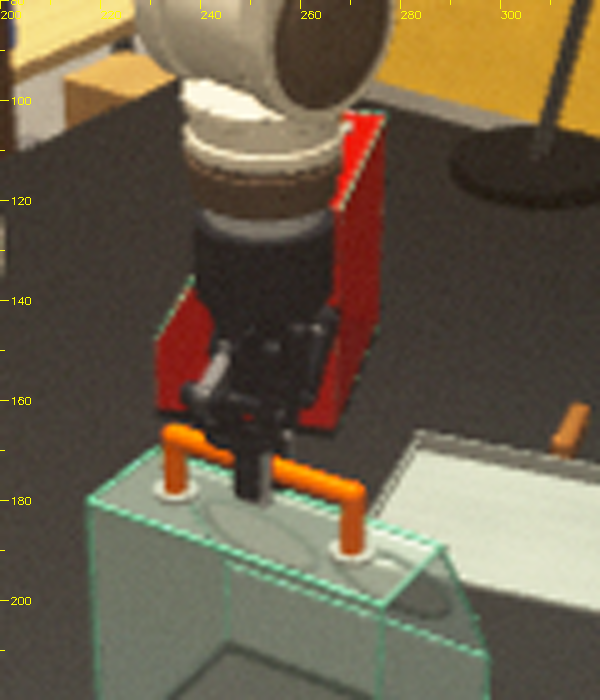

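The fingers hold the bar at its middle (picture (250,175), opening 12.9 mm). Next I tip about the rear edge: first 4 rows, then a check on how shift and turn combine.

Emit:
{"op": "carry_out", "data": {
  "increments": [
    [0, -1, 0, -0.6, 0, -3.9, 0],
    [0, -2, 0, -1.1, 0, -7.7, 0],
    [0, -2, 0, -1.1, 0, -7.7, 0],
    [0, -2, 0, -1.1, 0, -7.7, 0],
    [0, 0, 0, 0, 0, 0, 0],
    [0, 0, 0, 0, 0, 0, 0]
  ]
}}

```text
time: 5.05
ee_pos: [0.5408, -0.1109, 0.223]
tcp_rot: [-0.0, 83.0, 93.5]
wrist_force: [1.2, 0.9, 0.4]
opening: 0.0129
```

```bash
cat >> h.py <<'E'
A0=np.radians(93.5)
HX=np.array([np.cos(A0-np.pi),np.sin(A0-np.pi),0]); HY=np.array([-HX[1],HX[0],0]); Z=np.array([0,0,1.])
P0=np.array([.5391,-.0838,.2204]); EDGE=P0+.035*HX-.221*Z; EDGE[2]=0
def tip(th,p0=(-.035,.2204)):
    """target tcp for hood tilt th(deg), tool fully rotated"""
    t=np.radians(th); hx=HX*np.cos(t)-Z*np.sin(t); hz=HX*np.sin(t)+Z*np.cos(t)
    return EDGE+p0[0]*hx+p0[1]*hz, -hz, -hx
def rep():
    ob,p,r=pose(); M=r.as_matrix(); 
    th=np.degrees(np.arctan2(-(M[:,0])@HX,-(M[:,0])[2]))
    t,ax,az=tip(th)
    d=p-EDGE; print("t",round(ob['time'],2),"tool tilt",round(th,2),"r",round(np.hypot(d@HX,d[2])*1e3,1),"of",round(np.hypot(35,220.4),1),"angle of tcp",round(np.degrees(np.arctan2(d@HX,d[2]))+9.02,2),"err(mm) world",((t-p)*1e3).round(1),"F",np.round(ob['wrist_force'],1),"T",np.round(ob['torque'],2),"open",round(ob['opening'],4),"q",np.round(ob['q'],1))
E
python3 -c "
from h import *
rep(); rel(*tip(10))"
```

```text
t 5.05 tool tilt 6.99 r 223.1 of 223.2 angle of tcp 7.0 err(mm) world [-0.1  0.   0.1] F [1.2 0.9 0.4] T [ 0.13 -0.23  0.  ] open 0.0129 q [-15.    7.2  11.3  96.3   6.6 -18.6]
t 5.05 p [ 0.5408 -0.1109  0.223 ] q [-15.    7.2  11.3  96.3   6.6 -18.6] F [1.2 0.9 0.4] open 0.0129
shift mm [ -1.6   0.  -11.6] turn [-0.02 -3.01  0.01] or [1.7992e+02 1.0000e-02 4.7200e+00]
[[-0.007, -0.998, -0.06], [0.122, -0.061, 0.991], [-0.993, -0.0, 0.122]]
```

Emit:
{"op": "carry_out", "data": {
  "increments": [
    [0, -2, 0, -1.1, 0, -7.7, 0],
    [0, -2, 0, -1.1, 0, -7.7, 0],
    [0, -2, 0, -1.1, 0, -7.7, 0],
    [0, -2, 0, -1.1, 0, -7.7, 0],
    [0, -2, 0, -1.1, 0, -7.7, 0],
    [0, -2, 0, -1.1, 0, -7.7, 0],
    [0, 0, 0, 0, 0, 0, 0]
  ]
}}

```text
time: 5.92
ee_pos: [0.5437, -0.1584, 0.2199]
tcp_rot: [-0.1, 70.9, 93.4]
wrist_force: [-0.7, -0.5, 5.6]
opening: 0.0129
```

```bash
python3 -c "
from h import *
rep(); rel(*tip(25)); save('scene','s4',(150,80,330,290),3)"
```

```text
t 5.92 tool tilt 19.08 r 223.4 of 223.2 angle of tcp 19.27 err(mm) world [-0.1  0.8 -0.1] F [-0.7 -0.5  5.6] T [-0.12  0.05 -0.05] open 0.0129 q [-24.6  15.4  18.8 102.6  16.8 -29.4]
t 5.925 p [ 0.5437 -0.1584  0.2199] q [-24.6  15.4  18.8 102.6  16.8 -29.4] F [-0.7 -0.5  5.6] open 0.0129
shift mm [ -2.    0.1 -22.2] turn [-0.06 -5.92  0.04] or [1.797e+02 7.000e-02 9.290e+00]
[[-0.019, -0.998, -0.057], [0.326, -0.06, 0.943], [-0.945, -0.0, 0.327]]
```

View pics/s4.png

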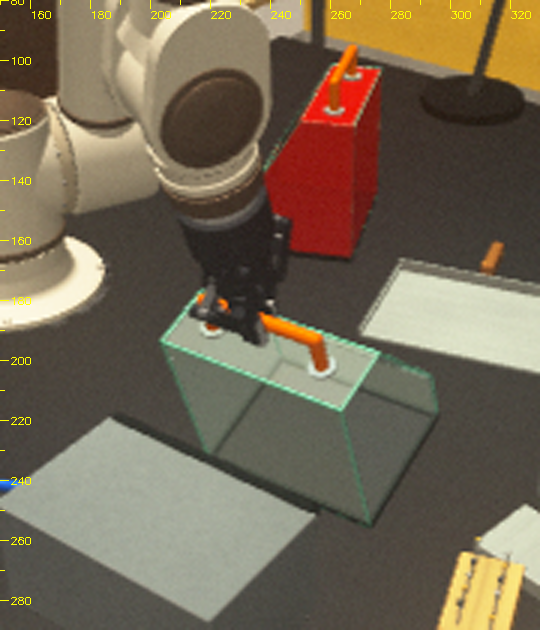

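The hood is tipped and its rear bottom edge stays at (218,231)–(273,254), as before. Continuing to about 37°.

Emit:
{"op": "carry_out", "data": {
  "increments": [
    [0, -2, 0, -1.1, 0, -7.6, 0],
    [0, -2, 0, -1.1, 0, -7.7, 0],
    [0, -2, 0, -1.1, 0, -7.7, 0],
    [0, -2, 0, -1.1, 0, -7.7, 0],
    [0, -2, 0, -1.1, 0, -7.7, 0],
    [0, -2, 0, -1.1, 0, -7.7, 0],
    [0, -2, 0, -1.1, 0, -7.7, 0],
    [0, -2, 0, -1.1, 0, -7.7, 0],
    [0, -2, 0, -1.1, 0, -7.7, 0],
    [0, 0, 0, 0, 0, 0, 0],
    [0, 0, 0, 0, 0, 0, 0]
  ]
}}

```text
time: 7.35
ee_pos: [0.5479, -0.2245, 0.1976]
tcp_rot: [-0.2, 52.9, 93.2]
wrist_force: [1.9, -5.7, 9.1]
opening: 0.0133
```

```bash
python3 -c "
from h import *
rep(); rel(*tip(41)); save('scene','s5',(150,80,330,290),3)"
```

```text
t 7.35 tool tilt 37.05 r 224.2 of 223.2 angle of tcp 37.23 err(mm) world [-0.3  1.1 -0.6] F [ 1.9 -5.7  9.1] T [-0.42 -0.2  -0.09] open 0.0133 q [-35.4  32.7  33.4 115.9  28.1 -45.2]
t 7.35 p [ 0.5479 -0.2245  0.1976] q [-35.4  32.7  33.4 115.9  28.1 -45.2] F [ 1.9 -5.7  9.1] open 0.0133
shift mm [ -0.7   0.2 -14.7] turn [ 0.01 -3.95  0.17] or [-179.89   -0.27   -6.2 ]
[[-0.034, -0.998, -0.049], [0.602, -0.059, 0.797], [-0.798, -0.002, 0.603]]
```

View pics/s5.png

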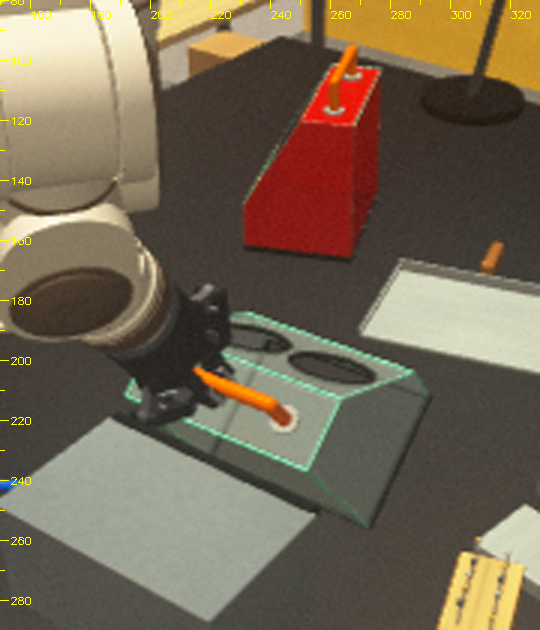

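The hood is at 37° with its rear corner still at (273,254). The rest goes in slow steps to find the bumper.

Emit:
{"op": "carry_out", "data": {
  "increments": [
    [0, -1, 0, -0.3, 0, -3.8, 0],
    [0, -1, 0, -0.3, 0, -3.8, 0],
    [0, -1, 0, -0.5, 0, -3.8, 0],
    [0, -0.5, 0, -0.2, 0, -1.9, 0],
    [0, 0, 0, 0, 0, 0, 0],
    [0, 0, 0, 0, 0, 0, 0]
  ]
}}

```text
time: 8.15
ee_pos: [0.5487, -0.2359, 0.1911]
tcp_rot: [-0.3, 49.5, 93.1]
wrist_force: [2.2, -9.2, 13.9]
opening: 0.013
```

```bash
python3 -c "
from h import *
rep()"
```

```text
t 8.15 tool tilt 40.5 r 224.3 of 223.2 angle of tcp 40.57 err(mm) world [-0.3  0.8 -0.8] F [ 2.2 -9.2 13.9] T [-0.38 -0.26 -0.17] open 0.013 q [-37.   36.6  36.6 118.9  29.8 -48.2]
```

Emit:
{"op": "carry_out", "data": {
  "increments": [
    [0, -0.5, 0, -0.2, 0, -1.9, 0],
    [0, 0, 0, 0, 0, 0, 0],
    [0, 0, 0, 0, 0, 0, 0]
  ]
}}

```text
time: 8.52
ee_pos: [0.5486, -0.2374, 0.19]
tcp_rot: [-0.3, 49.0, 93.2]
wrist_force: [0.5, -9.2, 13.3]
opening: 0.013
```

```bash
python3 -c "
from h import *
rep()"
```

```text
t 8.53 tool tilt 41.01 r 224.1 of 223.2 angle of tcp 41.05 err(mm) world [-0.2  0.7 -0.7] F [ 0.5 -9.2 13.3] T [-0.33 -0.12 -0.14] open 0.013 q [-37.2  37.1  37.1 119.4  30.  -48.7]
```

Emit:
{"op": "carry_out", "data": {
  "increments": [
    [0, 0, 0, -1, 0, 0, 0],
    [0, -0.5, 0, -0.3, 0, -1.9, 0],
    [0, 0, 0, 0, 0, 0, 0],
    [0, 0, 0, 0, 0, 0, 0]
  ]
}}

```text
time: 9.02
ee_pos: [0.5482, -0.2385, 0.1882]
tcp_rot: [0.1, 48.4, 93.5]
wrist_force: [-2.8, -3.6, 4.9]
opening: 0.0131
```

```bash
python3 -c "
from h import *
rep()"
```

```text
t 9.03 tool tilt 41.58 r 223.2 of 223.2 angle of tcp 41.54 err(mm) world [ 0.4 -0.1 -0.1] F [-2.8 -3.6  4.9] T [-0.5   0.31  0.18] open 0.0131 q [-37.4  37.9  37.7 120.   30.1 -49.1]
```

Emit:
{"op": "carry_out", "data": {
  "increments": [
    [0, -0.5, 0, -0.2, 0, -1.9, 0],
    [0, 0, 0, 0, 0, 0, 0],
    [0, 0, 0, 0, 0, 0, 0]
  ]
}}

```text
time: 9.4
ee_pos: [0.5484, -0.2395, 0.1872]
tcp_rot: [0.1, 48.0, 93.6]
wrist_force: [-3.4, -0.0, 3.0]
opening: 0.0131
```

```bash
python3 -c "
from h import *
rep(); save('scene','s6',(150,160,330,290),4); save('top','t6',(190,120,370,250),4)"
```

```text
t 9.4 tool tilt 42.04 r 222.9 of 223.2 angle of tcp 41.89 err(mm) world [ 0.3 -0.6 -0.1] F [-3.4 -0.   3. ] T [-0.36  0.52  0.22] open 0.0131 q [-37.5  38.4  38.1 120.4  30.3 -49.5]
```

View pics/s6.png

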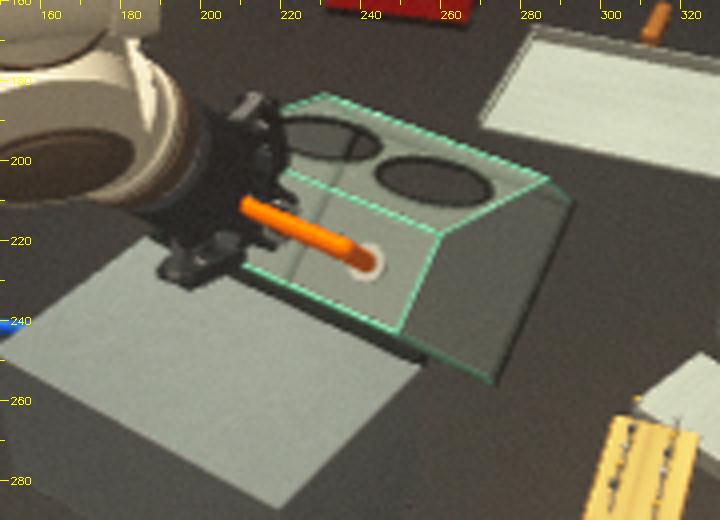

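View pics/t6.png

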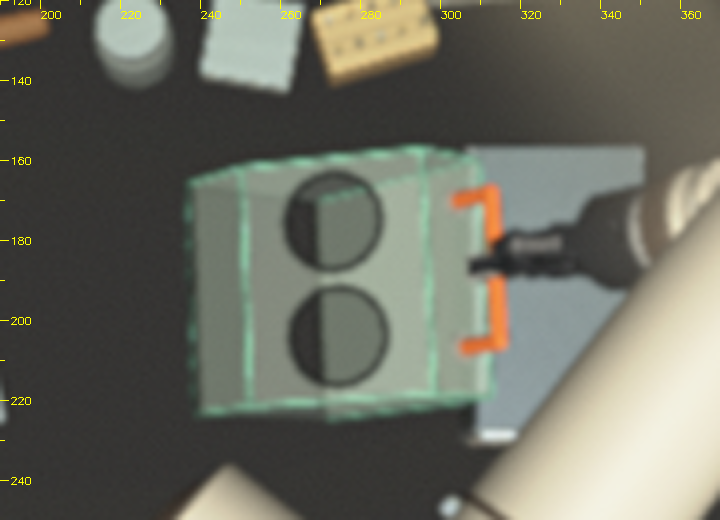

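Emit:
{"op": "carry_out", "data": {
  "increments": [
    [0, -0.5, 0, -0.2, 0, -1.9, 0],
    [0, 0, 0, 0, 0, 0, 0],
    [0, 0, 0, 0, 0, 0, 0]
  ]
}}

```text
time: 9.88
ee_pos: [0.5488, -0.2408, 0.1864]
tcp_rot: [0.0, 47.5, 93.5]
wrist_force: [-1.0, 2.4, 1.7]
opening: 0.0131
```

```bash
python3 -c "
from h import *
rep()"
```

```text
t 9.88 tool tilt 42.52 r 223.0 of 223.2 angle of tcp 42.3 err(mm) world [-0.1 -0.8 -0.3] F [-1.   2.4  1.7] T [-0.08  0.24 -0.25] open 0.0131 q [-37.7  38.9  38.6 120.8  30.6 -49.9]
```

The tool now feels about 3 N against the tipping direction, so the bumper carries the hood. Releasing.

Emit:
{"op": "carry_out", "data": {
  "increments": [
    [0, 0, 0, 0, 0, 0, 20],
    [0, 0, 0, 0, 0, 0, 40],
    [0, 0, 0, 0, 0, 0, 60],
    [0, 0, 0, 0, 0, 0, 70],
    [0, 0, 0, 0, 0, 0, 70],
    [0, 0, 0, -8, 0, 0, 70],
    [0, 0, 0, -15, 0, 0, 70],
    [0, 0, 0, -25, 0, 0, 70],
    [0, 0, 0, -40, 0, 0, 70],
    [0, 0, 0, -50, 0, 0, 70]
  ]
}}

```text
time: 11.12
ee_pos: [0.535, -0.3042, 0.2526]
tcp_rot: [-2.9, 49.7, 89.6]
wrist_force: [-0.5, 0.3, 0.1]
opening: 0.0598
```

```bash
python3 -c "
from h import *
rep(); rel([.5,.3,.3],[0,0,-1],[np.cos(A0),np.sin(A0),0]);save('scene','s7',(150,160,330,290),4); save('top','t7',(190,120,370,250),4)"
```

```text
t 11.12 tool tilt 40.21 r 312.9 of 223.2 angle of tcp 45.21 err(mm) world [ 13.3  70.1 -61.7] F [-0.5  0.3  0.1] T [-0.57 -0.03 -0.03] open 0.0598 q [-42.5  44.1  55.  130.5  28.7 -52.7]
t 11.125 p [ 0.535  -0.3042  0.2526] q [-42.5  44.1  55.  130.5  28.7 -52.7] F [-0.5  0.3  0.1] open 0.0598
shift mm [354.3  14.1 492.8] turn [-0.93 40.21  2.41] or [168.14   3.69 -61.55]
[[0.005, -0.999, -0.046], [0.646, -0.032, 0.762], [-0.763, -0.033, 0.646]]
```

View pics/s7.png

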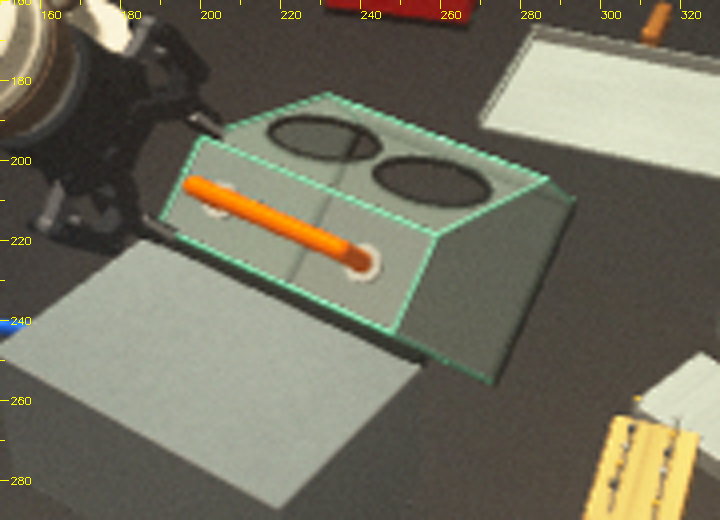

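View pics/t7.png

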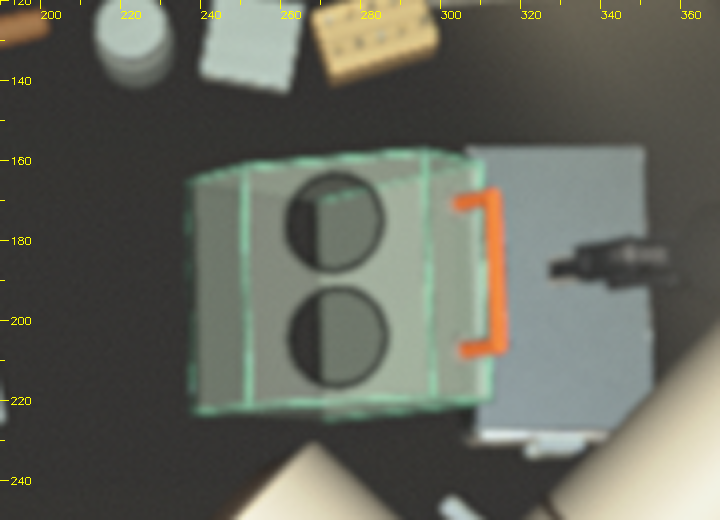

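Released: the hood leans alone. In the scene view its bar is at (197,205)–(240,225) and the front bottom corner is raised at (293,210). In the top view the front edge is at (237,165)–(240,223). I'll straighten the tool now, because joint 4 is near its limit, and fit the leaning pose.

Emit:
{"op": "carry_out", "data": {
  "increments": [
    [0, 8, 0, 0, 0, -5, 70],
    [0, 10, 0, -10, 0, -5, 70],
    [0, 10, 0, -20, 0, 0, 100],
    [0, 10, 0, -20, 0, 0, 100],
    [0, 2, 0, -10, 0, 0, 100]
  ]
}}

```text
time: 11.85
ee_pos: [0.5337, -0.3267, 0.3062]
tcp_rot: [-86.3, 88.0, 5.7]
wrist_force: [-0.5, 0.1, 0.3]
opening: 0.0854
```

```bash
cat > lean.py <<'E'
from h import *
def leanfit(o,b=0,zedge=0.0,q0=None):
    def T(q,P):
        yaw,t=q[2],q[3]; hx=np.array([np.cos(yaw),np.sin(yaw),0]); hy=np.array([-hx[1],hx[0],0])
        ax=hx*np.cos(t)-Z*np.sin(t); az=hx*np.sin(t)+Z*np.cos(t)
        return np.array([q[0],q[1],zedge])+(P[0]-75)/1e3*ax+P[1]/1e3*hy+P[2]/1e3*az
    f=lambda q:np.concatenate([proj(n,T(q,P))[0]-np.array(p)+b for n,P,p in o])
    r=least_squares(f,q0 or [.54,-.12,-1.51,.73],loss='soft_l1')
    q=r.x; print("edge",q[:2].round(4),"yaw,tilt",np.degrees(q[2:]).round(2)); print(f(q).reshape(-1,2).round(1).tolist())
    return q,T
if __name__=="__main__":
    o=[("scene",(5,-100,200),(200.9,194.1)),("scene",(75,100,200),(247.9,242.6)),("scene",(5,100,200),(258.9,218.1)),("scene",(-75,100,70),(286.6,204.6)),("scene",(-75,100,0),(293.4,210.4)),("scene",(-75,-100,70),(231.4,183.4)),("scene",(75,100,0),(272.9,255.1)),
    ("top",(40,57,240),(313.4,167.9)),("top",(40,-57,240),(315.1,205.9)),("top",(5,100,200),(296.1,157.1)),("top",(5,-100,200),(297.9,220.1)),("top",(-75,100,70),(250.6,160.6)),("top",(-75,-100,70),(251.9,221.6)),("top",(-75,100,0),(236.9,164.9)),("top",(-75,-100,0),(239.6,222.6))]
    q,T=leanfit(o)
    print("bar",T(q,(40,0,240)),"my EDGE",EDGE)
    rep(); b=np.radians(15); rel([.5021,.3886,.15],[0,0,-1],[np.cos(b),np.sin(b),0])
E
python3 lean.py
```

```text
edge [ 0.5431 -0.1206] yaw,tilt [-88.06  41.88]
[[-2.0, -0.2], [-0.5, 1.1], [-0.1, 0.6], [-0.2, -0.0], [-0.2, 0.6], [-0.9, -0.0], [0.0, 1.5], [-0.7, 1.1], [-0.8, -1.4], [-0.7, -0.3], [0.1, -1.4], [-0.5, 0.4], [-0.1, -0.4], [-0.2, -0.2], [-1.6, 0.3]]
bar [ 0.54766742 -0.25473813  0.20204734] my EDGE [ 0.5412367  -0.11873472  0.        ]
t 11.85 tool tilt 0.08 r 369.7 of 223.2 angle of tcp 43.1 err(mm) world [  5.4 242.6 -85.7] F [-0.5  0.1  0.3] T [-0.01  0.1   0.01] open 0.0854 q [-32.   17.1  32.6 103.9   1.2 -34. ]
t 11.85 p [ 0.5337 -0.3267  0.3062] q [-32.   17.1  32.6 103.9   1.2 -34. ] F [-0.5  0.1  0.3] open 0.0854
shift mm [157.5  12.1 715.6] turn [77.    1.48  1.63] or [-102.98   -1.74    1.57]
[[0.035, -0.999, -0.035], [0.004, -0.035, 0.999], [-0.999, -0.035, 0.002]]
```

Emit:
{"op": "carry_out", "data": {
  "increments": [
    [0, 1.5, 1.6, 0, 0, 60, 100],
    [0, 0, 0, 0, 1, 60, 100],
    [0, 0, 0, 0, 1, 60, 100],
    [0, 0, 0, 0, 1, 60, 100],
    [0, 0, 0, 0, 1, 60, 100],
    [0, 0, 0, 0, 1, 60, 100],
    [0, 0, 0, 0, 1, 60, 100],
    [0, 0, 0, 0, 1, 60, 100],
    [0, 0, 0, 0, 1, 60, 100],
    [0, 0, 0, 0, 1, 60, 100],
    [0, 0, 0, 0, 1, 60, 100],
    [0, 0, 0, 0, 1, 50, 100]
  ]
}}

```text
time: 13.35
ee_pos: [0.4995, 0.382, 0.2877]
tcp_rot: [178.5, 88.7, -89.6]
wrist_force: [0.9, -0.3, 0.2]
opening: 0.0852
```

Emit:
{"op": "carry_out", "data": {
  "increments": [
    [10, 0, 0, 10, 0, 0, 100],
    [10, 0, 0, 15, 0, 0, 100],
    [10, 0, 0, 20, 0, 0, 100],
    [10, 0, 0, 20, 0, 0, 100],
    [10, 0, 0, 20, 0, 0, 100],
    [10, 0, 0, 20, 0, 0, 100],
    [10, 0, 0, 20, 0, 0, 100],
    [7, 0, 0, 10, 0, 0, 100],
    [0, 0, 0, 0, 0, 0, 100]
  ]
}}

```text
time: 14.48
ee_pos: [0.5003, 0.3765, 0.1524]
tcp_rot: [-104.7, 88.7, -89.8]
wrist_force: [0.9, -0.1, 0.7]
opening: 0.0855
```

```bash
python3 -c "
from h import *
b=np.radians(15); rel([.5021,.3886,.15],[0,0,-1],[np.cos(b),np.sin(b),0]); save('scene','s8',(230,60,370,220),4);save('top','t8',(90,130,230,250),5)"
```

```text
t 14.475 p [0.5003 0.3765 0.1524] q [ 37.4  15.5  13.4  88.7  -1.1 112.6] F [ 0.9 -0.1  0.7] open 0.0855
shift mm [ 2.2 11.3  4.8] turn [-0.11 -0.34  1.28] or [179.87   2.01   0.53]
[[0.0, -0.257, 0.966], [-0.023, 0.966, 0.257], [-1.0, -0.022, -0.006]]
```

View pics/s8.png

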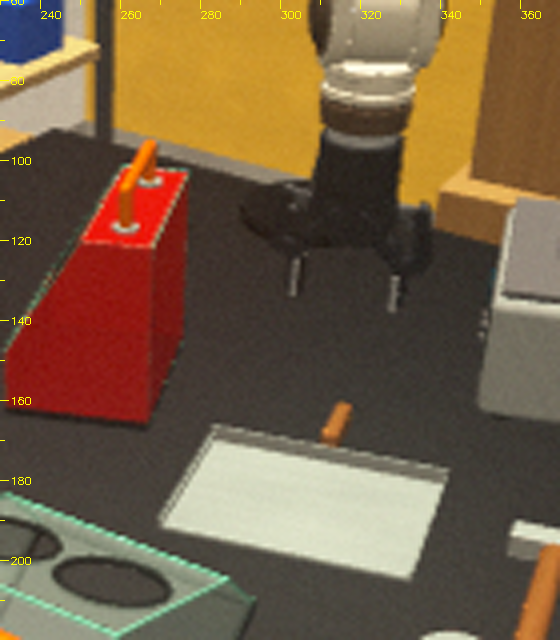

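View pics/t8.png

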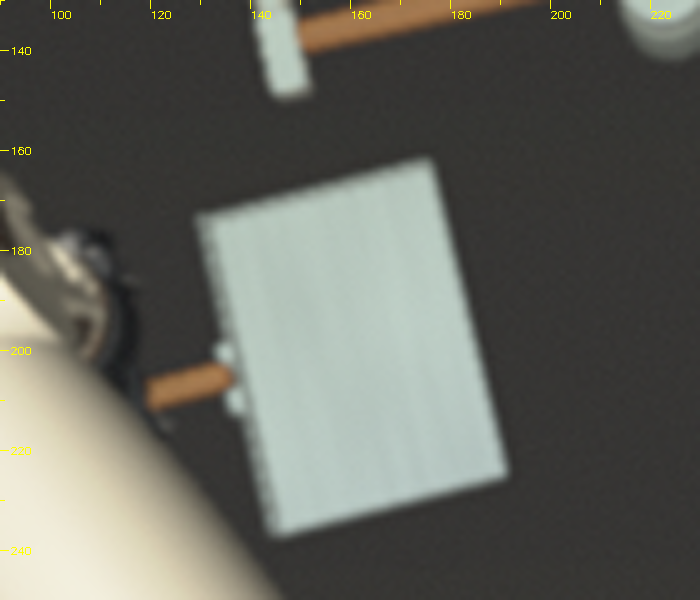

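Above the handle: the fingers are at scene (299,133) and (326,135), the wooden handle at (314,165). In the top view the handle is at (119,208)–(135,205). Correcting and descending to it.

Emit:
{"op": "carry_out", "data": {
  "increments": [
    [0, -0.3, 1.3, 2, 11.3, 4.8, 100],
    [0, 0, 0, 30, 0, 0, 100],
    [0, 0, 0, 35, 0, 0, 100],
    [0, 0, 0, 35, 0, 0, 100],
    [0, 0, 0, 20, 0, 0, 100],
    [0, 0, 0, 0, 0, 0, 100],
    [0, 0, 0, 0, 0, 0, 100]
  ],
  "squeeze": 40
}}

```text
time: 15.45
ee_pos: [0.5041, 0.3904, 0.0341]
tcp_rot: [15.7, 89.6, 30.6]
wrist_force: [0.2, 0.0, 1.0]
opening: 0.0854
```

```bash
python3 -c "
from h import *
b=np.radians(15); rel([.5021,.3886,.01],[0,0,-1],[np.cos(b),np.sin(b),0]); save('scene','s9',(260,90,370,200),6)"
```

```text
t 15.45 p [0.5041 0.3904 0.0341] q [ 3.780e+01  1.710e+01  2.300e+00  7.470e+01 -1.000e-01  1.129e+02] F [0.2 0.  1. ] open 0.0854
shift mm [24.1 -1.3 -2.5] turn [-0.14  0.4  -0.11] or [ 1.7986e+02 -1.7000e-01 -6.2000e-01]
[[0.006, -0.257, 0.967], [0.004, 0.967, 0.257], [-1.0, 0.002, 0.007]]
```

View pics/s9.png

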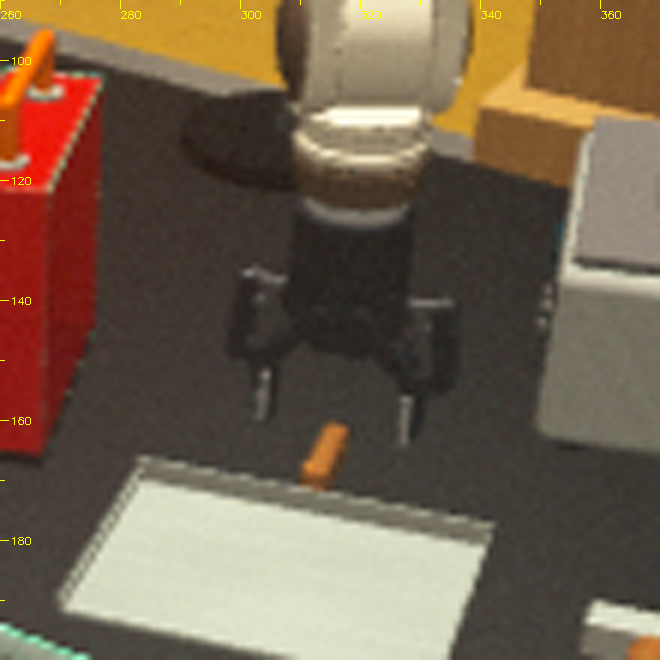

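The handle (312,165) sits between the fingers (302,158) and (326,161). Going down the last 24 mm and closing.

Emit:
{"op": "carry_out", "data": {
  "increments": [
    [0, 0.4, 0, 14, -1.5, -2.5, 100],
    [0, 0, 0, 9, 0, 0, 70],
    [0, 0, 0, 0, 0, 0, 40],
    [0, 0, 0, 0, 0, 0, 15],
    [0, 0, 0, 0, 0, 0, 5],
    [0, 0, 0, 0, 0, 0, 5],
    [0, 0, 0, 0, 0, 0, 5]
  ],
  "squeeze": 40
}}

```text
time: 16.38
ee_pos: [0.5017, 0.3879, 0.0099]
tcp_rot: [131.0, 89.9, 145.8]
wrist_force: [-0.3, 0.8, 2.9]
opening: 0.0172
```

```bash
python3 -c "
from h import *
b=np.radians(15); rel([.5021,.3886,.01],[0,0,-1],[np.cos(b),np.sin(b),0]); save('scene','s10',(260,90,370,210),6);save('top','t10',(90,130,230,250),5)"
```

```text
t 16.375 p [0.5017 0.3879 0.0099] q [3.770e+01 1.780e+01 4.000e-01 7.260e+01 1.000e-01 1.128e+02] F [-0.3  0.8  2.9] open 0.0172
shift mm [-0.1  0.6  0.6] turn [-0.15 -0.06 -0.07] or [ 1.7985e+02 -1.2000e-01  1.0000e-01]
[[-0.001, -0.256, 0.967], [0.001, 0.967, 0.256], [-1.0, 0.001, -0.001]]
```

View pics/s10.png

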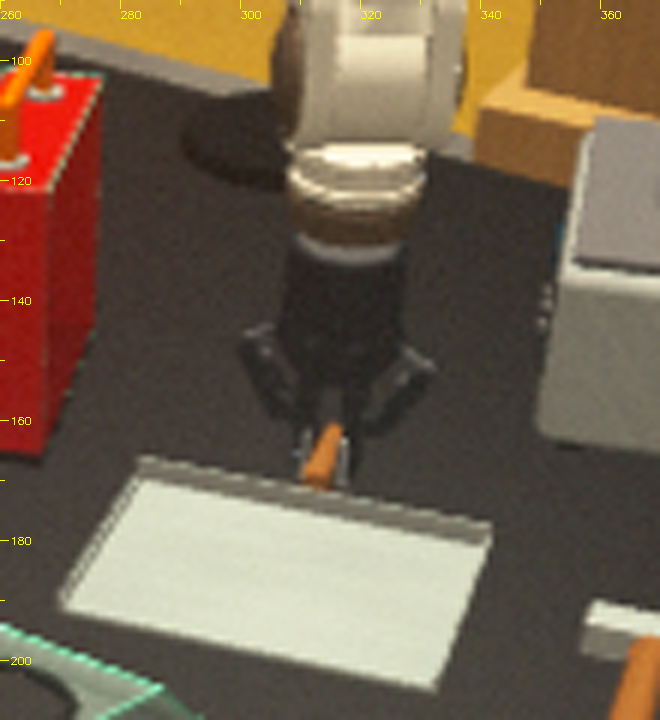

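View pics/t10.png

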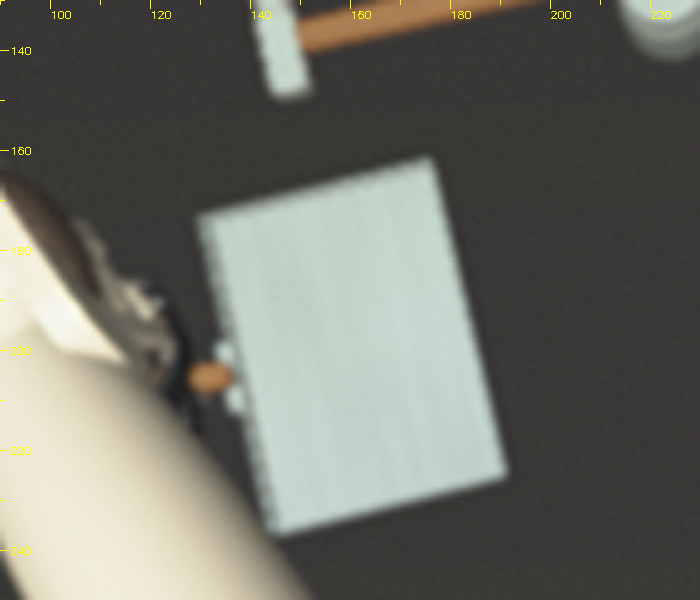

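The handle is held (opening 17.2 mm, pads at scene (309,167)/(316,167)) and the pan has not shifted. Turning it 12.5° and sliding to a check point before the hood.

Emit:
{"op": "carry_out", "data": {
  "increments": [
    [3, 0, 0, 0, 0, 0, 0],
    [5, 0, 0, 0, -3, 0, 0],
    [4.5, 0, 0, 0, -10, 1, 0],
    [0, 0, 0, 0, -18, 2, 0],
    [0, 0, 0, 0, -20, 2.2, 0],
    [0, 0, 0, 0, -21, 2.2, 0],
    [0, 0, 0, 0, -21, 2.2, 0],
    [0, 0, 0, 0, -21, 2.2, 0],
    [0, 0, 0, 0, -21, 2.2, 0],
    [0, 0, 0, 0, -21, 2.2, 0],
    [0, 0, 0, 0, -15, 2, 0],
    [0, 0, 0, 0, -5, 1, 0]
  ],
  "squeeze": 60
}}

```text
time: 17.98
ee_pos: [0.5293, 0.2117, 0.01]
tcp_rot: [129.7, 89.9, 132.0]
wrist_force: [-0.6, 4.4, 6.4]
opening: 0.0165
```

Emit:
{"op": "carry_out", "data": {
  "increments": [
    [0, 0, 0, 0, 0, 0, 0],
    [0, 0, 0, 0, 0, 0, 0]
  ]
}}

```text
time: 18.23
ee_pos: [0.5294, 0.2114, 0.0099]
tcp_rot: [-158.2, 89.9, -155.8]
wrist_force: [0.6, -2.0, 6.7]
opening: 0.017
```

```bash
python3 -c "
from h import *
b=np.radians(2.5); rel([.5284,.2074,.01],[0,0,-1],[np.cos(b),np.sin(b),0]); rel([.5332,.0975,.01],[0,0,-1],[np.cos(b),np.sin(b),0]); save('scene','s11',(180,120,350,270),4);save('top','t11',(150,130,330,250),4)"
```

```text
t 18.225 p [0.5294 0.2114 0.0099] q [ 21.8   9.4  -9.7  71.   -0.  109.4] F [ 0.6 -2.   6.7] open 0.017
shift mm [-0.1 -3.9 -1.2] turn [-0.14 -0.06  0.02] or [1.7986e+02 4.0000e-02 1.0000e-01]
[[-0.001, -0.041, 0.999], [-0.0, 0.999, 0.041], [-1.0, -0.0, -0.001]]
t 18.225 p [0.5294 0.2114 0.0099] q [ 21.8   9.4  -9.7  71.   -0.  109.4] F [ 0.6 -2.   6.7] open 0.017
shift mm [-1.000e-01 -1.139e+02 -9.000e-01] turn [-0.14 -0.06  0.02] or [1.7986e+02 4.0000e-02 1.0000e-01]
[[-0.001, -0.041, 0.999], [-0.0, 0.999, 0.041], [-1.0, -0.0, -0.001]]
```

View pics/s11.png

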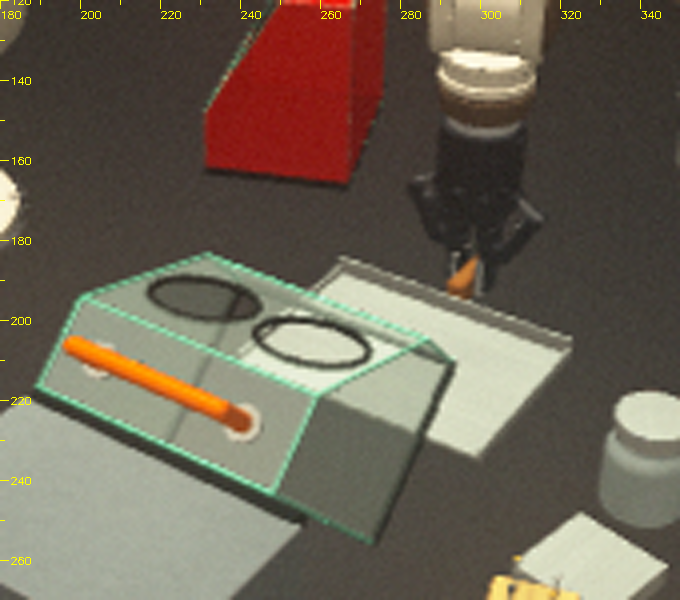

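View pics/t11.png

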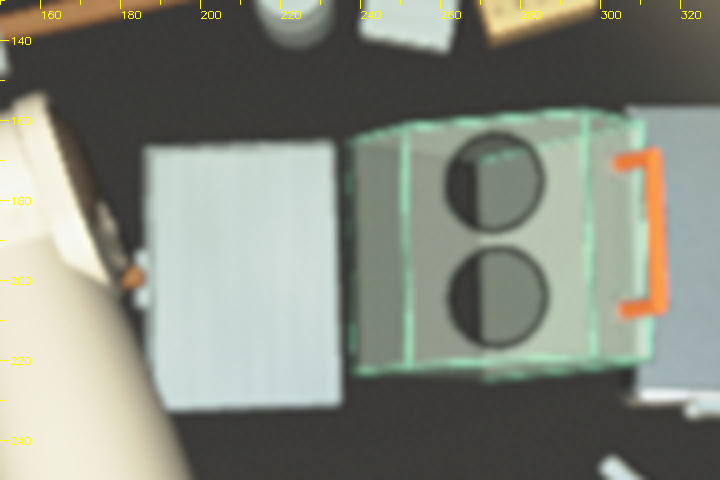

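The pan lies square before the hood: lip at top (233,165)–(235,231), hood front edge at (237,165)–(238,223), and all clear. I'll fit both for the final slide.

Run:
```python
from lean import *
o=[("scene",(75,-100,200),(188.9,216.1)),("scene",(75,100,200),(248.1,242.6)),("scene",(5,100,200),(259.1,218.4)),("scene",(5,-100,200),(199.6,194.1)),("scene",(-75,100,70),(286.9,204.9)),("scene",(-75,-100,70),(232.1,182.9)),("scene",(-75,100,0),(293.4,210.4)),("scene",(75,100,0),(272.9,255.4)),
("top",(40,57,240),(312.9,168.6)),("top",(40,-57,240),(314.1,206.6)),("top",(5,100,200),(295.9,157.6)),("top",(5,-100,200),(297.6,220.1)),("top",(-75,100,70),(250.6,162)),("top",(-75,-100,70),(251.6,221.1)),("top",(-75,100,0),(237.1,165.1)),("top",(-75,-100,0),(238.4,223.1))]
q,T=leanfit(o); print("bar",T(q,(40,0,240)))
o=[("top",(85,118,4),(232.9,165.1)),("top",(85,-118,4),(235.1,230.6)),("top",(-83,118,20),(186.1,166.4)),("scene",(85,118,4),(298.9,234.1)),("scene",(-83,118,20),(322.4,205.1)),("scene",(-83,-118,20),(265.1,184.1))]
p=fit(o,[.53,.1,0,-1.55])
lip=p[:2]+.085*np.array([np.cos(p[3]),np.sin(p[3])]); hx=np.array([np.cos(q[2]),np.sin(q[2])])
d=q[:2]-lip; print("lip",lip,"gap along hood x",d@hx*1e3,"lateral (hood y)",d@[-hx[1],hx[0]]*1e3)
```

```text
edge [ 0.5426 -0.1194] yaw,tilt [-88.23  41.94]
[[-0.9, 0.2], [-0.8, 0.8], [-0.4, 0.0], [-0.6, -0.5], [-0.5, -0.5], [-1.4, 0.2], [-0.1, 0.4], [0.1, 0.9], [-0.5, 0.7], [-0.2, -1.8], [-0.7, -0.6], [-0.1, -1.2], [-0.7, -0.9], [-0.3, 0.2], [-0.7, -0.4], [-0.8, -0.1]]
bar [ 0.54675121 -0.25366428  0.2019132 ]
[ 0.5358  0.0927 -0.0008] yaw -87.83
[[0.0, 0.4], [-0.5, -0.4], [0.1, -0.3], [0.1, 0.5], [-0.1, -0.3], [-0.6, -0.2]]
lip [0.53902053 0.00775953] gap along hood x 127.16503126767911 lateral (hood y) -0.33653382881501803
```

The pan is aligned within 0.4° and 0.3 mm sideways, with the lip 127 mm from the rear edge. I slide 115 mm, which leaves 12 mm so the leaning foot isn't pushed.

Emit:
{"op": "carry_out", "data": {
  "increments": [
    [0, 0, 0, 0, -8, 0, 0],
    [0, 0, 0, 0, -14, 0, 0],
    [0, 0, 0, 0, -15, 0, 0],
    [0, 0, 0, 0, -15, 0, 0],
    [0, 0, 0, 0, -15, 0, 0],
    [0, 0, 0, 0, -15, 0, 0],
    [0, 0, 0, 0, -13, 0, 0],
    [0, 0, 0, 0, -10, 0, 0],
    [0, 0, 0, 0, -6, 0, 0],
    [0, 0, 0, 0, -4, 0, 0],
    [0, 0, 0, 0, 0, 0, 0],
    [0, 0, 0, 0, 0, 0, 0]
  ]
}}

```text
time: 19.82
ee_pos: [0.5339, 0.097, 0.0099]
tcp_rot: [154.3, 89.9, 156.7]
wrist_force: [1.1, 0.9, 6.7]
opening: 0.0166
```

```bash
python3 -c "
from h import *
b=np.radians(2.5); rel([.5332,.0975,.01],[0,0,-1],[np.cos(b),np.sin(b),0]); save('scene','s12',(180,120,350,270),4);save('top','t12',(150,130,330,250),4)"
```

```text
t 19.825 p [0.5339 0.097  0.0099] q [ 10.3   5.7 -13.7  70.6   0.   97.9] F [1.1 0.9 6.7] open 0.0166
shift mm [-0.1  0.5 -0.7] turn [-0.1  -0.06 -0.03] or [ 1.799e+02 -5.000e-02  9.000e-02]
[[-0.001, -0.042, 0.999], [0.0, 0.999, 0.042], [-1.0, 0.001, -0.001]]
```

View pics/s12.png

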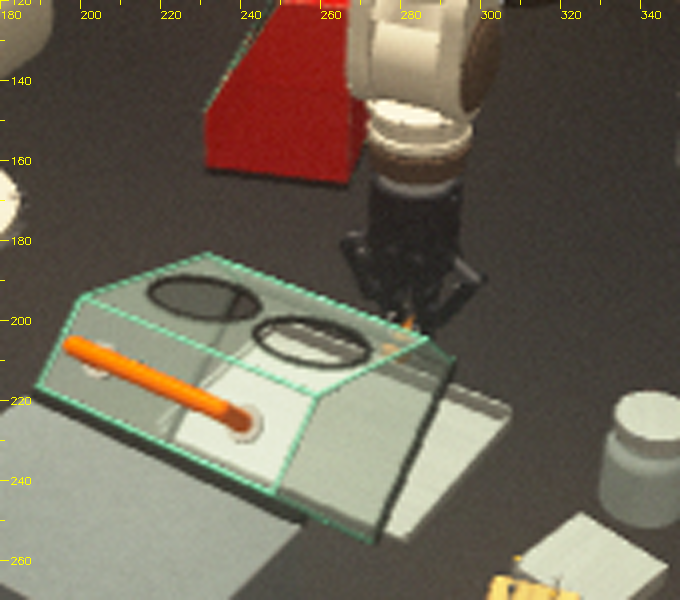

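View pics/t12.png

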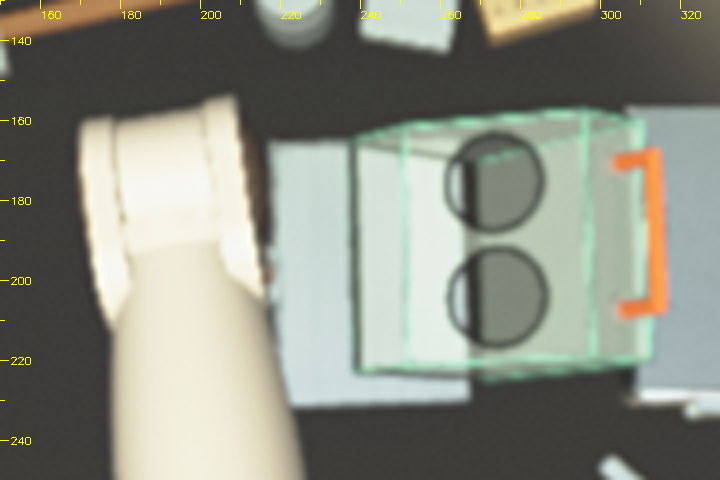

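```bash
cat >> h.py <<'E'
YH=np.radians(-88.2); HX2=np.array([np.cos(YH),np.sin(YH),0]); BAR=np.array([.5475,-.2537,.201])
def grip(tool_tilt,back=0,bar=BAR):
    t=np.radians(tool_tilt); ax=-(HX2*np.sin(t)+Z*np.cos(t)); az=-(HX2*np.cos(t)-Z*np.sin(t))
    return bar+ax*(.019-back/1e3),ax,az
E
python3 -c "
from h import *
print('lip y- corner',onz('top',(266.5,229.2),.004),'lip mid thru holes',onz('top',(265.7,187),.004)); print(grip(32,60))"
```

```text
lip y- corner [ 0.42544658 -0.11050934] lip mid thru holes [ 0.57794279 -0.10728037]
(array([ 0.54818245, -0.27541597,  0.23576997]), array([-0.01664517,  0.52965778, -0.8480481 ]), array([-0.02663783,  0.84762964,  0.52991926]))
```

Emit:
{"op": "carry_out", "data": {
  "increments": [
    [0, 0, 0, 0, 0, 0, 20],
    [0, 0, 0, 0, 0, 0, 40],
    [0, 0, 0, 0, 0, 0, 60],
    [0, 0, 0, 0, 0, 0, 60],
    [0, 0, 0, -10, 0, 0, 60],
    [0, 0, 0, -30, 0, 0, 60],
    [0, 0, 0, -50, 0, 0, 60],
    [0, 0, 0, -60, 0, 0, 60],
    [0, 0, 0, -60, 0, 0, 70],
    [0, 0, 0, -60, 0, 0, 70],
    [0, 0, 0, -40, 0, 0, 70]
  ]
}}

```text
time: 21.3
ee_pos: [0.5343, 0.0978, 0.3231]
tcp_rot: [33.7, 89.9, 36.0]
wrist_force: [0.1, 0.0, -0.2]
opening: 0.0597
```

```bash
python3 -c "
from h import *
rel(*grip(0,140)); rel(*grip(32,60));save('scene','s13',(180,120,350,270),4);save('top','t13',(150,130,330,250),4)"
```

```text
t 21.3 p [0.5343 0.0978 0.3231] q [ 10.3   7.2  23.  105.7   0.   98. ] F [ 0.1  0.  -0.2] open 0.0597
shift mm [   0.8 -351.7   -1.3] turn [-8.944e+01  1.100e-01  2.000e-02] or [ 9.056e+01  2.000e-02 -1.100e-01]
[[0.001, -0.041, 0.999], [0.001, 0.999, 0.041], [-1.0, 0.001, 0.001]]
t 21.3 p [0.5343 0.0978 0.3231] q [ 10.3   7.2  23.  105.7   0.   98. ] F [ 0.1  0.  -0.2] open 0.0597
shift mm [  87.  -373.5   -1.6] turn [-86.89 -25.06  24.94] or [88.01 25.   25.12]
[[0.001, -0.041, 0.999], [0.001, 0.999, 0.041], [-1.0, 0.001, 0.001]]
```

View pics/s13.png

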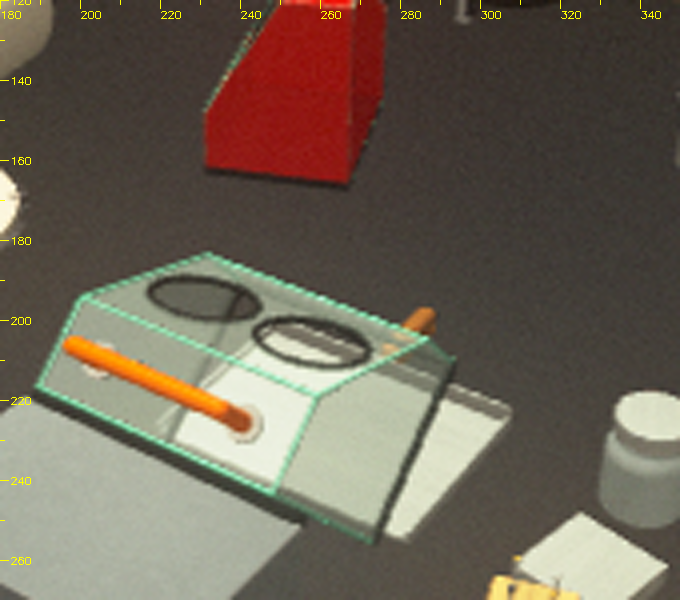

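View pics/t13.png

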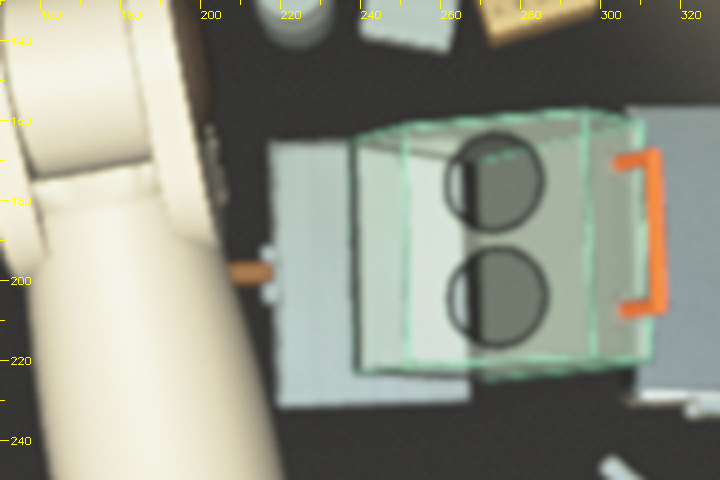

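The pan lies flat under the leaning hood. Its lip, seen through the hand holes, is at top (266,187), about 12 mm before the rear edge, and the bar is unmoved. Moving back over the bar.

Emit:
{"op": "carry_out", "data": {
  "increments": [
    [0, 0, 0, 0, -58, 0, 70],
    [0, 0, 0, 0, -59, 0, 70],
    [0, 0, 0, 0, -59, 0, 70],
    [0, 0, 0, 0, -59, 0, 70],
    [0, 0, 0, 0, -59, 0, 70],
    [0, 0, 0, 0, -57, 0, 70],
    [-10, 0, 0, 0, 0, 0, 70],
    [-10, 0, 0, 0, 0, 0, 70],
    [-10, 0, 0, 0, 0, 0, 70],
    [-10, 0, 0, 0, 0, 0, 70],
    [-10, 0, 0, 0, 0, 0, 70],
    [-10, 0, 0, 0, 0, 0, 70]
  ]
}}

```text
time: 22.9
ee_pos: [0.5486, -0.2528, 0.3189]
tcp_rot: [104.2, 89.8, 166.9]
wrist_force: [-1.1, 0.3, 1.0]
opening: 0.0601
```

Emit:
{"op": "carry_out", "data": {
  "increments": [
    [-10, 0, 0, 0, 0, 0, 70],
    [-10, 0, 0, 0, 0, 0, 70],
    [-9.4, 0, 0, 0, 0, 0, 70],
    [0, 0, 0, 0, 0, 0, 70]
  ]
}}

```text
time: 23.4
ee_pos: [0.5487, -0.2528, 0.319]
tcp_rot: [74.3, 89.9, 166.0]
wrist_force: [-0.2, 1.0, -0.5]
opening: 0.0596
```

```bash
python3 -c "
from h import *
rel(*grip(0,140)); rel(*grip(32,60))"
```

```text
t 23.4 p [ 0.5487 -0.2528  0.319 ] q [-24.7  16.5  33.4 107.1  -0.  -26.4] F [-0.2  1.  -0.5] open 0.0596
shift mm [-3.   1.2 -0.8] turn [-0.11  0.04 -0.14] or [ 1.7989e+02 -2.2000e-01 -6.0000e-02]
[[-0.002, -1.0, -0.03], [0.001, -0.03, 1.0], [-1.0, 0.002, 0.001]]
t 23.4 p [ 0.5487 -0.2528  0.319 ] q [-24.7  16.5  33.4 107.1  -0.  -26.4] F [-0.2  1.  -0.5] open 0.0596
shift mm [ 83.2   1.  -22.6] turn [ -0.14 -31.96  -0.11] or [ 1.7291e+02 -1.6000e-01  4.9520e+01]
[[-0.002, -1.0, -0.03], [0.001, -0.03, 1.0], [-1.0, 0.002, 0.001]]
```

Emit:
{"op": "carry_out", "data": {
  "increments": [
    [0, 0, 0, 15, 1, -22, 70],
    [0, -8, 0, 0, 0, 0, 70],
    [0, -8, 0, 0, 0, 0, 70],
    [0, -8, 0, 0, 0, 0, 70],
    [0, -8, 0, 0, 0, 0, 70],
    [0, 0, 0, 0, 0, 0, 70]
  ]
}}

```text
time: 24.15
ee_pos: [0.5492, -0.2787, 0.2978]
tcp_rot: [0.9, 57.7, 92.2]
wrist_force: [-0.3, -0.7, 0.3]
opening: 0.0596
```

```bash
python3 -c "
from h import *
rel(*grip(32,60))"
```

```text
t 24.15 p [ 0.5492 -0.2787  0.2978] q [-37.8  40.8  58.8 130.1  24.2 -43.9] F [-0.3 -0.7  0.3] open 0.0596
shift mm [ 54.2   0.4 -30.4] turn [-0.55  0.32 -0.2 ] or [179.45  -0.31  -0.5 ]
[[-0.02, -1.0, -0.017], [0.534, -0.025, 0.845], [-0.845, 0.008, 0.535]]
```

Emit:
{"op": "carry_out", "data": {
  "increments": [
    [-0.5, 0.3, 0, 20, 0, -5, 70],
    [0, 0, 0, 20, 0, -12, 70],
    [0, 0, 0, 14, 0.4, -13, 70],
    [0, 0, 0, 0, 0, 0, 70],
    [0, 0, 0, 0, 0, 0, 70]
  ]
}}

```text
time: 24.78
ee_pos: [0.5479, -0.2719, 0.2435]
tcp_rot: [-0.3, 58.3, 91.9]
wrist_force: [0.0, -0.2, 0.5]
opening: 0.0598
```

```bash
python3 -c "
from h import *
rel(*grip(32,0));save('scene','s14',(160,130,300,270),4);save('top','t14',(230,130,370,250),5)"
```

```text
t 24.775 p [ 0.5479 -0.2719  0.2435] q [-37.3  34.9  43.9 120.2  24.  -44.1] F [ 0.  -0.2  0.5] open 0.0598
shift mm [64.7 -0.2 -6.7] turn [ 0.36 -0.31 -0.03] or [-1.7964e+02  5.0000e-02 -4.9000e-01]
[[-0.017, -0.999, -0.033], [0.525, -0.037, 0.85], [-0.851, -0.003, 0.525]]
```

View pics/s14.png

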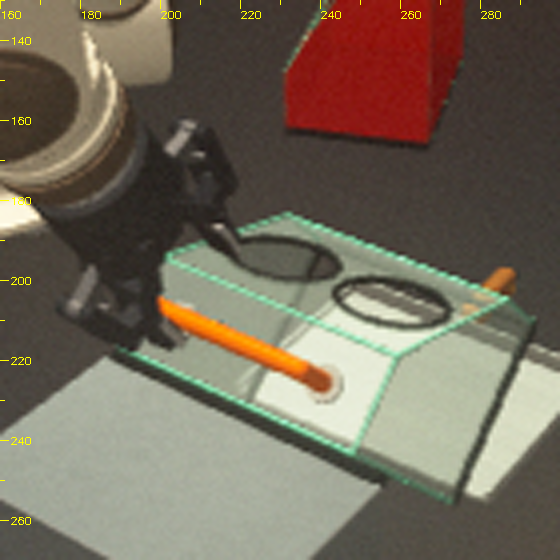

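View pics/t14.png

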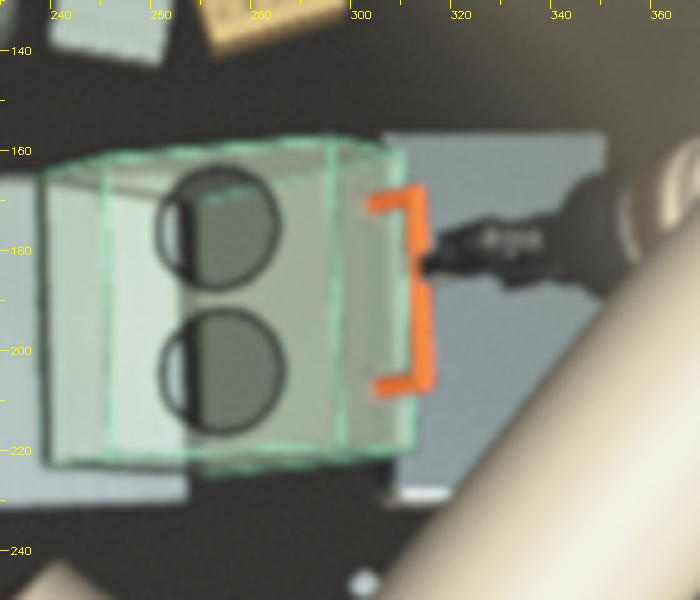

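The fingers (scene (218,191) and (202,213)) straddle the bar line from (200,205) to (240,225). In the top view the gripper points at the bar's middle at (313,183). Going in.

Emit:
{"op": "carry_out", "data": {
  "increments": [
    [0, 0, 0, 0, 0, -6.7, 70],
    [0, -0.3, 0, 20, 0, 0, 70],
    [0, 0, 0, 25, 0, 0, 70],
    [0, 0, 0, 17, 0, 0, 70],
    [0, 0, 0, 2, 0, 0, 70],
    [0, 0, 0, 0, 0, 0, 70]
  ],
  "squeeze": 25
}}

```text
time: 25.62
ee_pos: [0.5473, -0.2442, 0.1851]
tcp_rot: [-0.3, 58.0, 91.9]
wrist_force: [-0.5, -0.4, 0.5]
opening: 0.0599
```

```bash
python3 -c "
from h import *
rel(*grip(32,0));save('scene','s15',(160,130,300,270),4)"
```

```text
t 25.625 p [ 0.5473 -0.2442  0.1851] q [-35.6  30.3  30.6 111.1  24.9 -42.4] F [-0.5 -0.4  0.5] open 0.0599
shift mm [0.4 0.  0.4] turn [ 0.4   0.01 -0.05] or [-1.796e+02  9.000e-02  1.000e-02]
[[-0.018, -0.999, -0.034], [0.53, -0.038, 0.847], [-0.848, -0.003, 0.53]]
```

View pics/s15.png

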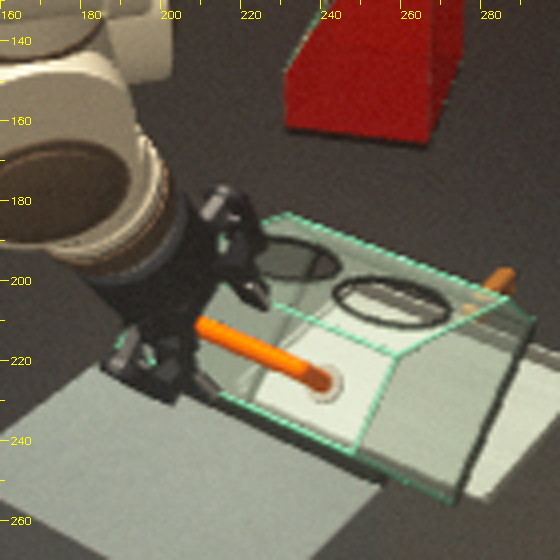

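The bar is now between the fingers, (222,205) in front and (211,228) behind. Closing.

Emit:
{"op": "carry_out", "data": {
  "increments": [
    [0, 0, 0, 0, 0, 0, 45],
    [0, 0, 0, 0, 0, 0, 25],
    [0, 0, 0, 0, 0, 0, 10],
    [0, 0, 0, 0, 0, 0, 0],
    [0, 0, 0, 0, 0, 0, 0],
    [0, 0, 0, 0, 0, 0, 0]
  ],
  "squeeze": 25
}}

```text
time: 26.42
ee_pos: [0.5471, -0.2438, 0.1847]
tcp_rot: [-0.3, 58.0, 91.9]
wrist_force: [-0.5, 0.1, 2.0]
opening: 0.013
```

```bash
cat > low.py <<'E'
from h import *
# lowering: hood tilt th0=41.9 at present bar; tool tilt = th-10
E2=np.array([.5425,-.1197,0])
def barpos(th,d=.012):
    # hood tilt th deg: edge on bench until side bottoms meet the lip (4 mm high, d before the edge), then pivots on lip
    t=np.radians(th); hx=HX2*np.cos(t)-Z*np.sin(t); hz=HX2*np.sin(t)+Z*np.cos(t)
    z=max(0,.004*np.cos(t)-d*np.sin(t)) if th>0 else .004
    return E2+Z*z-.035*hx+.24*hz
def plan(th,off=np.zeros(3)):
    ob,p,r=pose(); t=np.radians(th-9.9); ax=-(HX2*np.sin(t)+Z*np.cos(t)); az=-(HX2*np.cos(t)-Z*np.sin(t))
    rel(barpos(th)+off+.019*ax,ax,az)
def rep2():
    ob,p,r=pose(); M=r.as_matrix(); ax=M[:,0]; g=p-.019*ax
    print("t",round(ob['time'],2),"tool tilt",round(np.degrees(np.arctan2(-ax@HX2,-ax[2])),2),"grasp pt",g.round(4),"F",np.round(ob['wrist_force'],1),"T",np.round(ob['torque'],2),"open",round(ob['opening'],4),"q",np.round(ob['q'],1))
    d=g-E2; print("r",np.hypot(d@HX2,d[2])*1e3,"of",np.hypot(35,240),"implied hood tilt",np.degrees(np.arctan2(d@HX2,d[2]))+np.degrees(np.arctan2(35,240)))
E
python3 -c "
from low import *
rep2()
for th in (41.9,30,20,10,0): print(th,barpos(th))
plan(37.9)
plan(33.9)"
```

```text
t 26.43 tool tilt 32.03 grasp pt [ 0.5475 -0.2539  0.2008] F [-0.5  0.1  2. ] T [-0.31  0.16 -0.05] open 0.013 q [-35.6  30.2  30.5 111.1  24.9 -42.4]
r 241.56597019414633 of 242.53865671269807 implied hood tilt 42.06803116003218
41.9 [ 0.54671623 -0.25386268  0.20200891]
30 [ 0.5453172  -0.20934485  0.2253461 ]
20 [ 0.54404527 -0.16887132  0.23749693]
10 [ 0.54272639 -0.12690373  0.244287  ]
0 [ 0.54140062 -0.08471727  0.244     ]
t 26.425 p [ 0.5471 -0.2438  0.1847] q [-35.6  30.2  30.5 111.1  24.9 -42.4] F [-0.5  0.1  2. ] open 0.013
shift mm [-0.9  0.6 16.3] turn [ 0.4   4.03 -0.05] or [-1.7949e+02  8.0000e-02  6.3100e+00]
[[-0.018, -0.999, -0.033], [0.53, -0.038, 0.847], [-0.848, -0.003, 0.53]]
t 26.425 p [ 0.5471 -0.2438  0.1847] q [-35.6  30.2  30.5 111.1  24.9 -42.4] F [-0.5  0.1  2. ] open 0.013
shift mm [ 0.3  0.5 31.8] turn [ 0.4   8.03 -0.04] or [-1.7916e+02  6.0000e-02  1.2570e+01]
[[-0.018, -0.999, -0.033], [0.53, -0.038, 0.847], [-0.848, -0.003, 0.53]]
```

Emit:
{"op": "carry_out", "data": {
  "increments": [
    [0, 1, 0, 0, 0, 3.9, 0],
    [0, 2, 0, -0.1, 0, 7.8, 0],
    [0, 2, 0, -0.1, 0, 7.8, 0],
    [0, 2, 0, -0.1, 0, 7.8, 0],
    [0, 2, 0, -0.1, 0, 7.8, 0],
    [0, 0, 0, 0, 0, 0, 0],
    [0, 0, 0, 0, 0, 0, 0]
  ]
}}

```text
time: 27.3
ee_pos: [0.5463, -0.2131, 0.2024]
tcp_rot: [-0.7, 67.0, 91.6]
wrist_force: [1.7, -4.2, 7.8]
opening: 0.0131
```

```bash
python3 -c "
from low import *
rep2(); plan(23)"
```

```text
t 27.3 tool tilt 22.98 grasp pt [ 0.5466 -0.2205  0.2199] F [ 1.7 -4.2  7.8] T [-0.44 -0.11 -0.18] open 0.0131 q [-30.6  21.3  23.3 104.7  19.3 -35. ]
r 241.93097517555174 of 242.53865671269807 implied hood tilt 32.94492668369516
t 27.3 p [ 0.5463 -0.2131  0.2024] q [-30.6  21.3  23.3 104.7  19.3 -35. ] F [ 1.7 -4.2  7.8] open 0.0131
shift mm [ 1.5  0.6 38.7] turn [0.46 9.88 0.12] or [-178.87   -0.19   15.46]
[[-0.011, -0.999, -0.037], [0.39, -0.038, 0.92], [-0.921, -0.004, 0.39]]
```

Emit:
{"op": "carry_out", "data": {
  "increments": [
    [0, 2, 0, -0.5, 0, 7.8, 0],
    [0, 2, 0, -0.2, 0, 7.8, 0],
    [0, 2, 0, -0.2, 0, 7.8, 0],
    [0, 2, 0, -0.2, 0, 7.8, 0],
    [0, 2, 0, -0.2, 0, 7.8, 0],
    [0, 0, 0, 0, 0, 0, 0],
    [0, 0, 0, 0, 0, 0, 0]
  ]
}}

```text
time: 28.18
ee_pos: [0.545, -0.1769, 0.2159]
tcp_rot: [-1.1, 76.9, 91.2]
wrist_force: [2.0, -1.4, 8.2]
opening: 0.0128
```

```bash
python3 -c "
from low import *
rep2(); plan(13);save('scene','s16',(160,130,340,270),4)"
```

```text
t 28.18 tool tilt 13.05 grasp pt [ 0.5451 -0.1812  0.2345] F [ 2.  -1.4  8.2] T [-0.2  -0.45 -0.14] open 0.0128 q [-23.8  13.2  16.7  99.1  11.8 -26.6]
r 242.4010272551028 of 242.53865671269807 implied hood tilt 23.011417780877146
t 28.175 p [ 0.545  -0.1769  0.2159] q [-23.8  13.2  16.7  99.1  11.8 -26.6] F [ 2.  -1.4  8.2] open 0.0128
shift mm [ 0.9  0.4 39.2] turn [0.43 9.95 0.18] or [-178.89   -0.28   15.58]
[[-0.005, -0.999, -0.038], [0.226, -0.038, 0.973], [-0.974, -0.004, 0.226]]
```

View pics/s16.png

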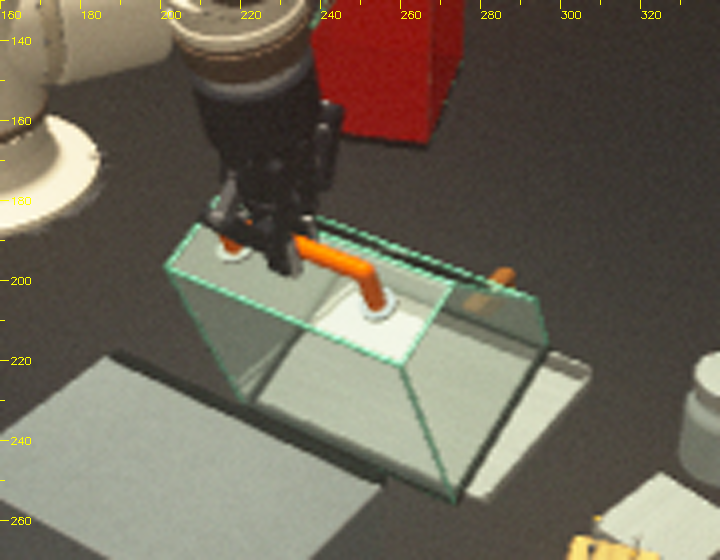

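Lowering goes well at 23°, with the foot at (219,231)–(273,254). From here the lip carries the hood, so I add lift.

Emit:
{"op": "carry_out", "data": {
  "increments": [
    [0, 2, 0, -0.6, 0, 7.8, 0],
    [0, 2, 0, -0.4, 0, 7.8, 0],
    [0, 2, 0, -0.4, 0, 7.8, 0],
    [0, 2, 0, -0.4, 0, 7.8, 0],
    [0, 2, 0, -0.4, 0, 7.8, 0],
    [0, 0, 0, 0, 0, 0, 0],
    [0, 0, 0, 0, 0, 0, 0]
  ]
}}

```text
time: 29.1
ee_pos: [0.5431, -0.1386, 0.2236]
tcp_rot: [-2.5, 87.0, 89.7]
wrist_force: [3.9, -0.2, 1.4]
opening: 0.013
```

```bash
python3 -c "
from low import *
rep2(); plan(3)"
```

```text
t 29.1 tool tilt 3.04 grasp pt [ 0.5431 -0.1396  0.2426] F [ 3.9 -0.2  1.4] T [-0.02 -0.65 -0.16] open 0.013 q [-15.8   7.1  11.5  95.2   2.9 -18. ]
r 243.41333829183756 of 242.53865671269807 implied hood tilt 12.984953896202114
t 29.1 p [ 0.5431 -0.1386  0.2236] q [-15.8   7.1  11.5  95.2   2.9 -18. ] F [ 3.9 -0.2  1.4] open 0.013
shift mm [-0.3 -0.3 39.1] turn [0.39 9.94 0.15] or [-178.93   -0.23   15.56]
[[0.0, -0.999, -0.038], [0.053, -0.038, 0.998], [-0.999, -0.002, 0.053]]
```

Emit:
{"op": "carry_out", "data": {
  "increments": [
    [0, 2, 0, -0.6, 0, 7.8, 0],
    [0, 2, 0, -0.6, 0, 7.8, 0],
    [0, 2, 0, -0.6, 0, 7.8, 0],
    [0, 2, 0, -0.6, 0, 7.8, 0],
    [0, 1, 0, -0.3, 0, 3.9, 0],
    [0, 0, 0, 0, 0, 0, 0],
    [0, 0, 0, 0, 0, 0, 0]
  ]
}}

```text
time: 29.98
ee_pos: [0.5419, -0.1038, 0.2264]
tcp_rot: [-178.3, 84.0, -86.1]
wrist_force: [4.6, 0.9, 5.6]
opening: 0.0127
```

```bash
python3 -c "
from low import *
rep2(); plan(0);save('scene','s17',(180,130,340,270),4)"
```

```text
t 29.98 tool tilt -5.97 grasp pt [ 0.5418 -0.1018  0.2453] F [4.6 0.9 5.6] T [ 0.17 -0.89 -0.01] open 0.0127 q [ -7.8   3.7   8.   93.1  -5.8 -10. ]
r 245.95038431961515 of 242.53865671269807 implied hood tilt 4.115691251312143
t 29.975 p [ 0.5419 -0.1038  0.2264] q [ -7.8   3.7   8.   93.1  -5.8 -10. ] F [4.6 0.9 5.6] open 0.0127
shift mm [-0.5 -0.2 15.8] turn [0.35 3.93 0.23] or [-179.55   -0.36    6.16]
[[0.007, -0.999, -0.037], [-0.104, -0.038, 0.994], [-0.995, -0.003, -0.104]]
```

View pics/s17.png

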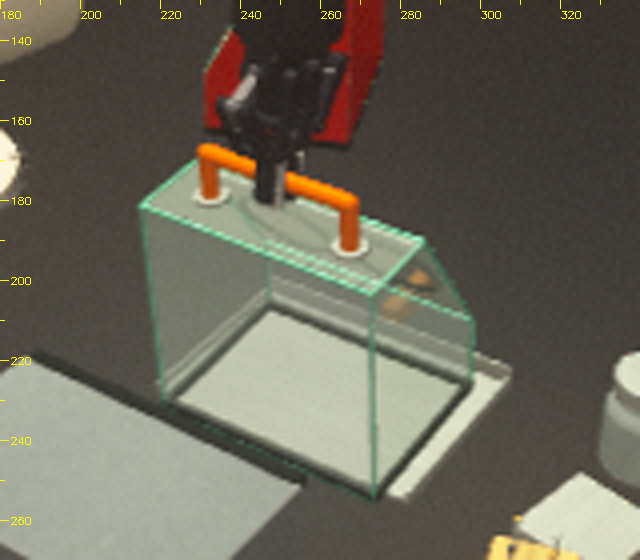

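About 4° remain: the foot is between the side rims, with its front corner at (296,226) just above the pan. Slow finish.

Emit:
{"op": "carry_out", "data": {
  "increments": [
    [0, 1, 0, -0.3, 0, 3.9, 0],
    [0, 1, 0, -0.3, 0, 3.9, 0],
    [0, 1, 0, -0.3, 0, 3.9, 0],
    [0, 0.5, 0, -0.1, 0, 2, 0],
    [0, 0, 0, 0, 0, 0, 0],
    [0, 0, 0, 0, 0, 0, 0]
  ]
}}

```text
time: 30.78
ee_pos: [0.5417, -0.0904, 0.2261]
tcp_rot: [-178.6, 80.5, -86.4]
wrist_force: [5.1, 1.5, 6.9]
opening: 0.013
```

```bash
python3 -c "
from low import *
rep2(); plan(0);save('scene','s18',(180,130,340,270),4)"
```

```text
t 30.77 tool tilt -9.48 grasp pt [ 0.5415 -0.0872  0.2448] F [5.1 1.5 6.9] T [ 0.26 -1.11  0.1 ] open 0.013 q [-4.6  3.   7.  92.6 -9.4 -6.8]
r 246.96577202286642 of 242.53865671269807 implied hood tilt 0.7426035684552375
t 30.775 p [ 0.5417 -0.0904  0.2261] q [-4.6  3.   7.  92.6 -9.4 -6.8] F [5.1 1.5 6.9] open 0.013
shift mm [0.4 0.1 2.5] turn [0.3  0.41 0.29] or [-179.7    -0.46    0.65]
[[0.01, -0.999, -0.036], [-0.165, -0.037, 0.986], [-0.986, -0.004, -0.165]]
```

View pics/s18.png

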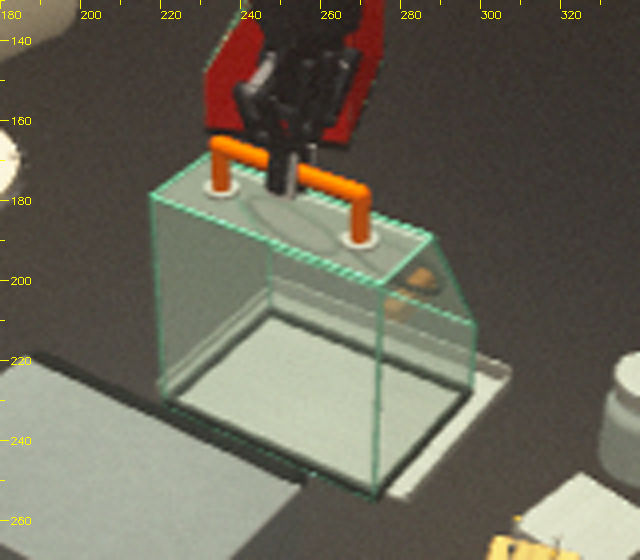

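Emit:
{"op": "carry_out", "data": {
  "increments": [
    [0, 0.4, 0, 0, 0, 1.5, 0],
    [0, 0.3, 0, 0, 0, 1.2, 0],
    [0, 0, 0, 0, 0, 0, 0],
    [0, 0, 0, 0, 0, 0, 0]
  ]
}}

```text
time: 31.32
ee_pos: [0.5418, -0.0879, 0.226]
tcp_rot: [-178.4, 79.8, -86.3]
wrist_force: [6.6, 0.2, 8.2]
opening: 0.0129
```

```bash
python3 -c "
from low import *
rep2(); plan(0)"
```

```text
t 31.32 tool tilt -10.2 grasp pt [ 0.5416 -0.0845  0.2447] F [6.6 0.2 8.2] T [ 0.11 -1.21  0.18] open 0.0129 q [ -4.    2.9   6.8  92.5 -10.1  -6.2]
r 247.20565572537174 of 242.53865671269807 implied hood tilt 0.111570450501004
t 31.325 p [ 0.5418 -0.0879  0.226 ] q [ -4.    2.9   6.8  92.5 -10.1  -6.2] F [6.6 0.2 8.2] open 0.0129
shift mm [0.7 0.3 0. ] turn [ 0.28 -0.3   0.34] or [-179.72   -0.53   -0.48]
[[0.012, -0.999, -0.036], [-0.177, -0.037, 0.984], [-0.984, -0.005, -0.177]]
```

The bar is at its level position (hood tilt about 0°), with forces under 10 N. Releasing and retreating.

Emit:
{"op": "carry_out", "data": {
  "increments": [
    [0, 0, 0, 0, 0, 0, 20],
    [0, 0, 0, 0, 0, 0, 40],
    [0, 0, 0, 0, 0, 0, 70],
    [0, 0, 0, 0, 0, 0, 80],
    [0, 0, 0, 0, 0, 0, 80],
    [0, 0, 0, -10, 0, 0, 80],
    [0, 0, 0, -25, 0, 0, 80],
    [0, 0, 0, -40, 0, 0, 80],
    [0, 0, 0, -50, 0, 0, 80],
    [0, 0, 0, 0, 0, 0, 80]
  ]
}}

```text
time: 32.58
ee_pos: [0.5406, -0.0648, 0.3527]
tcp_rot: [-177.0, 79.8, -84.8]
wrist_force: [0.2, 0.2, 0.3]
opening: 0.0685
```

Emit:
{"op": "carry_out", "data": {
  "increments": [
    [0, 0, 0, 0, 58, 0, 80],
    [0, 0, 0, 0, 58, 0, 80],
    [0, 0, 0, 0, 58, 0, 80],
    [0, 0, 0, 0, 58, 0, 80],
    [0, 0, 0, 0, 0, 0, 80],
    [0, 0, 0, 0, 0, 0, 80],
    [0, 0, 0, 0, 0, 0, 80]
  ]
}}

```text
time: 33.45
ee_pos: [0.3089, -0.0741, 0.3469]
tcp_rot: [-179.6, 79.8, -87.5]
wrist_force: [0.5, -0.1, 0.1]
opening: 0.0683
```

```bash
python3 -c "
from low import *
rep2();save('scene','s19',(180,140,340,270),5);save('top','t19',(190,130,310,250),6)"
```

```text
t 33.45 tool tilt -10.16 grasp pt [ 0.3088 -0.0707  0.3656] F [ 0.5 -0.1  0.1] T [ 0.16 -0.07 -0.06] open 0.0683 q [ -4.4 -23.   -1.4 110.4 -10.1  -6.7]
r 369.8771038070802 of 242.53865671269807 implied hood tilt -0.45565967591257284
```

View pics/s19.png

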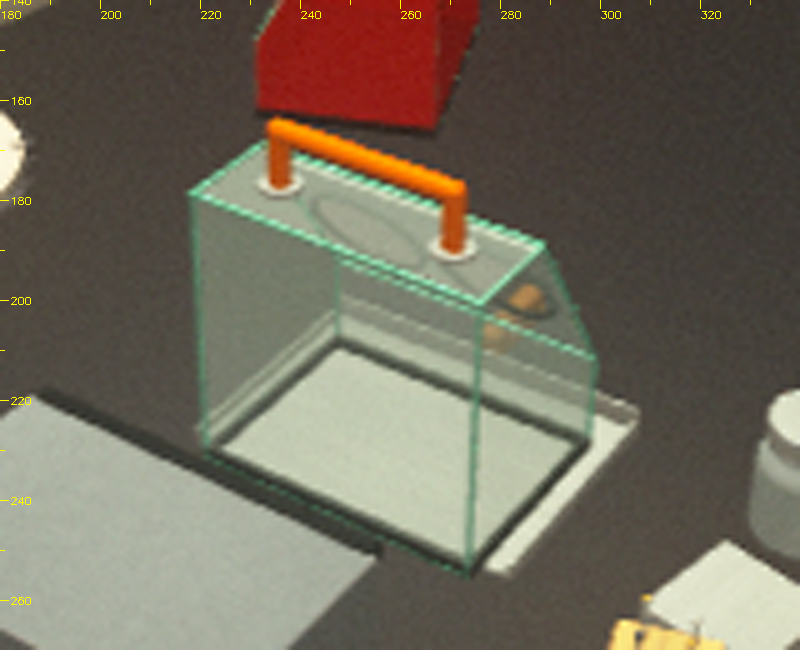

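View pics/t19.png

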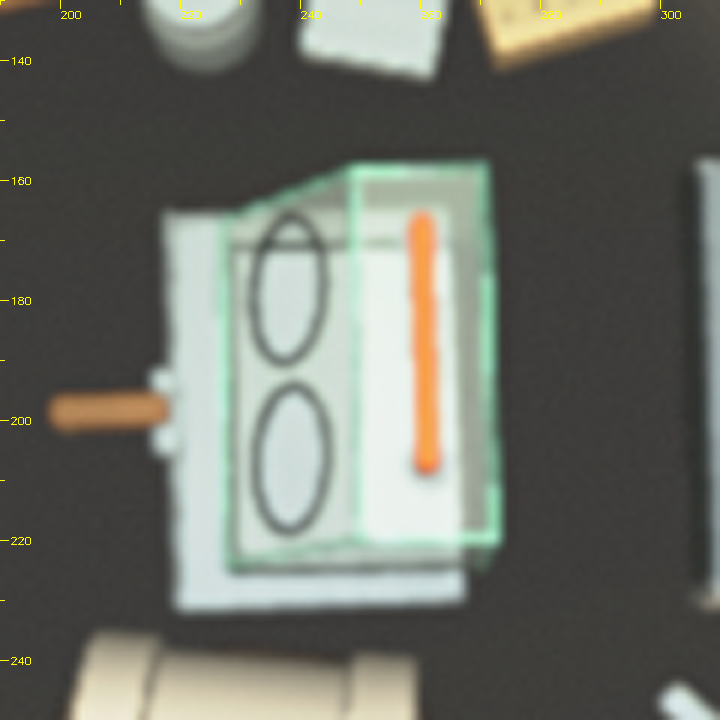

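Run:
```python
from h import *
o=[("scene",(75,-100,200),(218,178)),("scene",(75,100,200),(275.8,200.2)),("scene",(5,100,200),(288.2,188.6)),("scene",(5,-100,200),(232.4,168.2)),("scene",(-75,100,70),(298.8,211.2)),("scene",(-75,100,0),(297.2,228.2)),("scene",(75,100,0),(273.4,254.2)),("scene",(75,-100,0),(220.2,230.6)),
("top",(75,100,200),(270.6,156.8)),("top",(75,-100,200),(272.3,220.4)),("top",(5,100,200),(248.6,157.3)),("top",(5,-100,200),(249.8,220.1)),("top",(-75,100,70),(227.3,165.8)),("top",(-75,-100,70),(228.1,224.8))]
def T(q,P):
    hx=np.array([np.cos(q[3]),np.sin(q[3]),0]); hy=np.array([-hx[1],hx[0],0]); t=q[4]
    return q[:3]+P[0]/1e3*(hx*np.cos(t)-Z*np.sin(t))+P[1]/1e3*hy+P[2]/1e3*(hx*np.sin(t)+Z*np.cos(t))
f=lambda q:np.concatenate([proj(n,T(q,P))[0]-np.array(p) for n,P,p in o])
r=least_squares(f,[.54,-.045,.004,-1.54,0],loss='soft_l1'); q=r.x
J=np.linalg.inv(r.jac.T@r.jac); 
print("hood",q[:3].round(4),"yaw,tilt",np.degrees(q[3:]).round(2),"sd tilt",np.degrees(np.sqrt(J[4,4])).round(2)); print(f(q).reshape(-1,2).round(1).tolist())
o=[("top",(85,118,12),(264.1,164.1)),("top",(85,-118,4),(267.1,229.8)),("top",(-83,118,20),(217.1,164.9)),("top",(-83,-118,20),(219.4,231.4)),("scene",(-83,118,20),(307.6,221.6))]
p=fit(o,[.53,.0,0,-1.55])
lip=p[:2]+.085*np.array([np.cos(p[3]),np.sin(p[3])]); hx=np.array([np.cos(q[3]),np.sin(q[3])]);d=lip-q[:2]
print("lip in hood x",d@hx,"y",d@[-hx[1],hx[0]])
```

```text
hood [ 0.5411 -0.0456  0.0061] yaw,tilt [-88.26   0.  ] sd tilt 0.66
[[-1.1, -0.1], [-0.4, 0.0], [0.1, -0.2], [-1.1, -0.4], [0.0, -0.0], [0.1, 0.3], [-0.4, 0.9], [-0.4, 0.2], [-0.3, -0.1], [-0.1, -1.3], [-0.2, -0.1], [0.1, -0.5], [-1.3, 0.4], [-1.1, -1.2]]
[ 5.392e-01 -2.100e-02 -5.000e-04] yaw -87.42
[[-0.1, -0.1], [-0.4, -0.5], [0.4, 0.5], [-0.1, -0.6], [-0.7, -0.1]]
lip in hood x 0.060383134763039664 y 0.00017714346330867286
```

The fit shows the hood level (tilt 0.0°), raised by the pan, and 3–4 mm from its first place. The lip is at hood x = 60 mm, centred, with 0.8° between pan and hood. The arm is clear, so I hand in.

```bash
python3 -c "
from workcell import job_done
print(job_done())"
```

```text
the job is handed in; nothing more can be done
None
```

The hood stands level on the pan, between the side rims and back in its place, and I handed the job in after about 33.5 s of robot time. No verdict was reported.

I tipped the hood back by its bar until the tool felt about 3 N of bumper contact, then let go; it leaned at about 42°. I turned the pan square by its handle and slid it under to about 12 mm short of the rear edge. Then I gripped the bar again, lowered the hood in small steps and released it at level.

**Last checks, from both camera views:**
- **Hood:** the fitted tilt is 0.0°, about 3.5 mm from where it first stood. The tilt fit has a spread of about 0.7°, so it is consistent with the 1.3° limit but not a tight proof of it.
- **Pan:** the open edge is at hood x = 60 mm (allowed 45–90 mm), centred to 0.2 mm and turned 0.8° against the hood.
- **Arm:** it was clear of everything, with under 1 N at the wrist. I saw no bystander move in the pictures, but I did not measure their positions.

**What disagreed or went off plan:**
- The fitted hood height was 6 mm where about 4 mm was expected, which I put down to the 2 mm calibration error.
- While backing off the leaning hood, joint 4 came right up to its range (130.5°), so I used a smaller tool tilt when taking the bar again.
- While tipping, the force rose to about 16 N along the hood, so I backed the tool off 1 mm.

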